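Fetch the check weight from behind the sample jars

ROBOT

A 6-joint arm with a two-finger parallel gripper is mounted at the origin on the work surface. World frame = base frame: x ahead of the robot, y to its left, z up, the work surface at z = 0. Lengths are in m, angles in rad, forces in N, time in s.
With the tool pointing down it reaches from about 0.375 to 0.975 m from the base axis. Payload 3.8 kg.
Tool frame: the origin (TCP) lies on the mounting face of the last link; the fingertips stand 173 mm ahead of it and the grasp point (between the pads) lies 155 mm ahead of it (bot.hold_point_z is the distance from the TCP to the grasp point, in m); z points along the fingers, y is the line along which they close (so a half turn about z gives the same grasp; the last joint's range is limited). The gripper opens to 85 mm and grips with 20 to 120 N. Pads are 22 mm wide; open, the fingers measure 114 mm over their backs; the gripper's body (76 mm by 85 mm) begins 54 mm behind the grasp point. The pads swing forward as they close: fully open they stand 13 mm farther back than shut.
Start: joints at [1.267, 0.264, 1.604, -0, 1.274, -0.037], TCP at [0.178, 0.651, 0.405] pointing down, gripper open.
Joint ranges: [-2.63, 2.63], [-0.94, 2.18], [0.31, 2.57], [-1.31, 4.45], [0, 2.66], [-2.55, 2.55]. Speed limits (rad/s): [2.57, 2.57, 3.14, 3.14, 3.14, 3.14].

INTERFACE

Orientations are given as a rotation vector (axis times angle).
In Python, from workcell import bot, optics gives the robot as it stands.
- The arm moves only by the shell command python3 -m jog 'ROWS' [OPENING] [FORCE]. ROWS is JSON, a list of rows, each an object of numbers: "dx", "dy", "dz": the shift along the tool's x, y, z in mm; "ax", "ay", "az": the turn, a rotation vector about the tool's x, y, z in degrees. A call has 1 to 20 rows; each row shifts and turns the commanded pose from where the row before left it, along the tool's axes as they then stand; what a row does not reach is not made up. A row lasts 1/12 s, in which the tool goes at most 41.7 mm and 7.16 degrees, less where a joint would pass 70% of its speed; a pose out of reach is approached as far as the arm can. A call with a gripper value outside its range is refused whole. OPENING is the opening, from 0 (shut) to 1 (fully open), set as the call begins (- or left out, the last holds). The fingers move at their own pace and stop on an object; FORCE is the grip in N (left out, the last holds). Time passes only in rows, so rows that do not move let the fingers close. It gives the time, the measured TCP pose, the force, the opening and the grip force at its end, in the units of the state.
- bot.read_state(): the state, without advancing time (a new reading comes with each control period).
- optics.read_camera(name): name is "scene" or "top" or "wrist"; returns a dict with "img" (420x560x3 uint8, red, green, blue), "vertical_fov" (degrees; the focal length in pixels is half the picture's height over the tangent of half this angle, whatever the lens; pixels are square), "cx", "cy" (the principal point, pixels), "R" (3x3) and "t" (3): a world point X has camera coordinates R X + t; the wrist camera has in their place "tool_from_camera" (4x4, takes a point from camera to tool coordinates, whose origin is the TCP and whose axes are the flange's). Camera axes: x right, y down, z forward; pixel columns grow to the right and rows downward; lengths in m; the calibration is good to about 2 mm. A picture is of the moment at which its call begins: read the wrist's pose just before it. There is no depth.
- bot.finish_job(): hands the job in; it is judged then, once.
The state is a dict: "time": time; "q": joint angles; "joint_vel": joint speeds; "joint_torque": joint torques, N m; "tool_pos": TCP position; "tcp_rot": TCP orientation; "wrist_force": force on the tool from outside, world axes, zero at the start; "torque": the same for the moment, N m; "width": opening from 0.0 (shut) to 1.0 (fully open); "grip_force": force on a finger pad.
Only numpy, scipy, OpenCV 4.12 (cv2) and the standard library are available. Lean on these libraries where they do the work, as an engineer would, in place of code of your own. Each camera call takes 0.05 s, during which the arm holds its last target. There are 200 camera calls.

TASK

The bench scale is due for its check: fetch the larger of the two knobbed check weights from the back of the grey rack and stand it in the middle of the scale's pan. First move the two jars that stand in front of it out of the way onto the white tray, and once the weight is on the scale put each jar back in the rack exactly where it stood. Set everything down upright without dropping it, and leave the smaller weight, the bowl and the tweezers as they are.

Things in the scene. Friction and masses are not known exactly. Their poses are not given: they have to be found in the camera images.
- rack: Fixed low grey rack, 160 mm deep (x, to its back) by 245 wide (y). Origin: centre of underside. Floor 4 mm thick; back and side walls 22 high, front lip 12, all 3 thick. Front row: the jars, x about -27 mm, y about -78, 0, 78. Behind: the weights, x about 25, y about -39 and 39, each behind the gap between two jars: these two are in front of it, too close for a gripper. Yaw to 0.15 rad.
- tray: Fixed shallow white plastic tray, the empty side area for the jars: 200 mm (its x) by 220 mm (its y), walls 4 mm thick, rim 20 mm high and reaching 6 mm past the walls, floor 4 mm thick (top about 4 mm above the origin). Origin: centre of its underside, z up.
- scale: Fixed white bench scale, 235 mm deep, 170 mm wide, with a display on its side towards the robot and a round flat steel pan of 130 mm diameter. Origin: on the bench right under the middle of the pan, z up; the pan's top is 62 mm above the origin. The pan does not give.
- jar_round: Loose closed round white plastic jar, 150 mm tall, 59 mm diameter, with a ribbed screw lid of 60 mm diameter on its top 24 mm. Origin: centre of its underside, z up. About 0.42 kg. The lid is closed and stays on.
- jar_square: Loose closed square steel canister, 56 x 56 mm, 150 mm tall, sides along its x and y; the lid (top 22 mm) has the same width and stays on. Origin: centre of its underside, z up. About 0.48 kg.
- jar_hex: Loose closed six-sided amber glass jar, 56 mm across the flats (flats look along its +x and -x), 65 mm across the corners (along its y), glass up to 128 mm, then a round aluminium lid of 54 mm diameter to 150 mm, which stays on. Origin: centre of its underside, z up. About 0.46 kg.
- weight_large: The larger loose stainless check weight: cylinder of 38 mm diameter and 46 mm height, above it a knob of 24 mm diameter from 56 to 68 mm. Origin: centre of its underside, z up. About 0.5 kg.
- weight_small: The smaller loose stainless check weight: cylinder of 28 mm diameter and 33 mm height, knob of 18 mm diameter from 38 to 50 mm. Origin: centre of its underside, z up. To be left where it stands.
- bowl: Loose white porcelain bowl, 110 mm across the rim, 50 mm high, on the bench beyond the work. Origin: centre of its underside. To be left alone.
- tweezers: Loose steel tweezers lying on the bench beyond the work, 140 mm long along their x, 6 mm high. Origin: middle, on the bench. To be left alone.
Things that resemble listed ones, but are neither listed nor needed, are in the scene too. Leave any pink or purple look-alike of the jar_round alone. What is shaped like the weight_large but brown is not meant.

How it is judged:
By the outcome, as a careful person would: the job done as asked, in the order asked, and still so for the second after the job is handed in, with the robot touching nothing.
It also fails if it takes over 133 s, if anything falls off the work surface, if the arm or the gripper's body presses on something with over 40 N, if the wrist force passes 120 N, or if a joint passes its speed limit or range.

## Working session

There is one attempt and no reset: what is moved stays moved. The work goes in short steps, Python scripts to look and compute and a shell command to move; the robot and the scene stay as the last step left them, time stands still between calls to the robot, and variables do not carry over. Pictures are saved under pics/ and viewed, at most 14 in all, crops included, and the job is handed in when it is done.

```bash
mkdir -p pics; ls; python3 - <<'E'
from workcell import bot, optics
import cv2,pickle
s=bot.read_state(); print(s)
d={}
for n in("scene","top","wrist"):
    c=optics.read_camera(n); d[n]=c
    cv2.imwrite(f"pics/{n}0.png",c["img"][...,::-1])
    print(n,{k:v for k,v in c.items() if k!="img"})
d["state"]=s
pickle.dump(d,open("c0.pkl","wb"))
E
```

```text
pics
{'time': 0.0, 'q': array([ 1.26707029e+00,  2.64756058e-01,  1.60537565e+00, -2.81525533e-06,
        1.27370663e+00, -3.69017347e-02]), 'joint_vel': array([ 1.90604134e-03, -4.34693170e-04,  3.03457241e-04, -8.06625897e-04,
        8.95579727e-05,  4.74973736e-04]), 'joint_torque': array([ 2.17163150e-03, -5.15114272e+01, -3.67310071e+01,  3.03409779e-04,
        1.27075537e-02,  8.78327651e-07]), 'tool_pos': array([0.17787699, 0.65078347, 0.40335875]), 'tcp_rot': array([-0.4178326 , -3.11329946,  0.00347677]), 'wrist_force': array([ 0.01504916, -0.53984821,  0.42401573]), 'torque': array([-0.00426104,  0.06891994,  0.01733955]), 'grip_force': 0.0, 'width': 1.0043590044727464}
scene {'vertical_fov': 52.26194444140845, 'cx': 272.60141678299675, 'cy': 212.0114558025164, 'R': array([[ 0.08646393,  0.99625263,  0.00216541],
       [ 0.85359848, -0.07296199, -0.51579665],
       [-0.51370578,  0.0464462 , -0.85670831]]), 't': array([-0.02743928, -0.4169127 ,  1.22454951])}
top {'vertical_fov': 54.03078537945194, 'cx': 265.5807857527849, 'cy': 211.78061879263586, 'R': array([[ 0.00599371, -0.99973353,  0.02229241],
       [-0.98414893, -0.00984865, -0.17707028],
       [ 0.17724264, -0.02087774, -0.98394571]]), 't': array([-0.01806017,  0.52031315,  0.86371056])}
wrist {'vertical_fov': 68.26760500040372, 'cx': 277.5624130166114, 'cy': 210.2012513316549, 'tool_from_camera': array([[-4.02338529e-04, -9.56233066e-01, -2.92605813e-01,
         7.46509704e-02],
       [ 9.99999902e-01, -3.30824486e-04, -2.93887453e-04,
        -3.79089582e-04],
       [ 1.84223733e-04, -2.92605902e-01,  9.56233105e-01,
         3.02143458e-02],
       [ 0.00000000e+00,  0.00000000e+00,  0.00000000e+00,
         1.00000000e+00]])}
```

View pics/scene0.png

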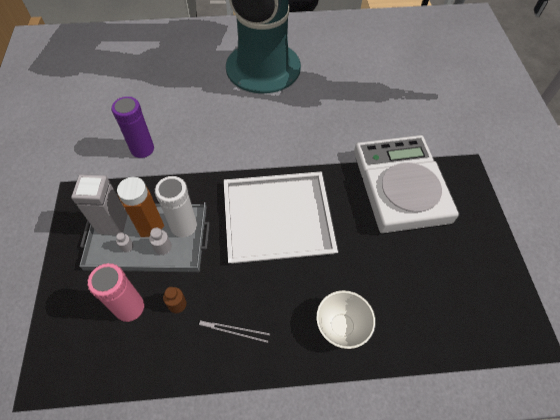

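View pics/top0.png

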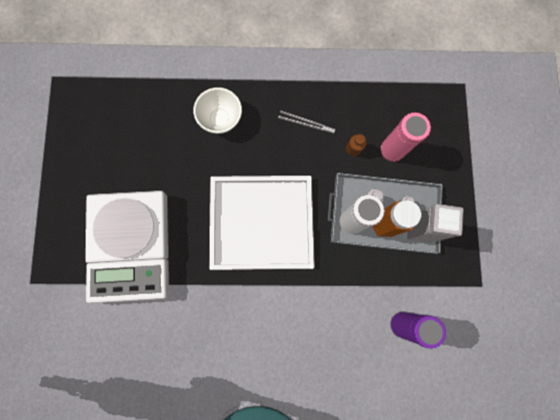

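View pics/wrist0.png

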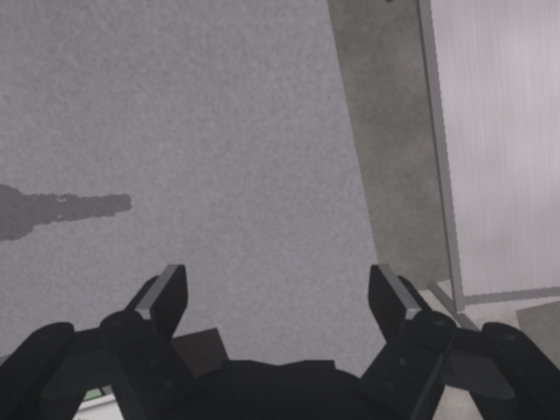

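The scene view shows the rack at left, around (145,240). From left to right it holds the square canister (95,190), the amber hex jar (140,195) and the white round jar (174,190). Two steel weights stand behind them at (123,241) and (158,240). The tray is at (278,217) and the scale pan at (412,187). The look-alikes are pink (118,293), purple (133,128) and a brown weight (174,300).

Candidates for the large weight are steel (123,241), steel (158,240) and brown (174,300). The steel one at (158,240) fits because it is the bigger steel one, standing behind the hex/round gap. I'll confirm it in a crop.

```bash
cat > h.py <<'E'
import numpy as np, cv2, pickle
from scipy.spatial.transform import Rotation as Ro
def f(c): return c["img"].shape[0]/2/np.tan(np.radians(c["vertical_fov"])/2)
def pose(c,s=None):
    "camera centre and world-from-camera rotation"
    if "R" in c: return -c["R"].T@c["t"], c["R"].T
    T=c["tool_from_camera"]; R=Ro.from_rotvec(s["tcp_rot"]).as_matrix()
    return R@T[:3,3]+s["tool_pos"], R@T[:3,:3]
def ray(c,uv,s=None):
    o,R=pose(c,s); d=R@np.array([(uv[0]-c["cx"])/f(c),(uv[1]-c["cy"])/f(c),1]); return o,d/np.linalg.norm(d)
def plane(c,uv,z,s=None):
    o,d=ray(c,uv,s); return o+d*(z-o[2])/d[2]
def tri(*rays):
    A=sum(np.eye(3)-np.outer(d,d) for o,d in rays); b=sum((np.eye(3)-np.outer(d,d))@o for o,d in rays)
    X=np.linalg.solve(A,b); return X,[np.linalg.norm(np.cross(X-o,d))*1e3 for o,d in rays]
def proj(c,X,s=None):
    o,R=pose(c,s); p=R.T@(np.asarray(X)-o); return p[:2]/p[2]*f(c)+[c["cx"],c["cy"]]
E
python3 - <<'E'
from h import *
d=pickle.load(open("c0.pkl","rb"))
a=d["scene"]["img"][165:285,65:225,::-1]; b=d["top"]["img"][165:260,322:472,::-1]
cv2.imwrite("pics/rs.png",cv2.resize(a,None,fx=5,fy=5,interpolation=cv2.INTER_CUBIC))
cv2.imwrite("pics/rt.png",cv2.resize(b,None,fx=5,fy=5,interpolation=cv2.INTER_CUBIC))
# pan & tray
for n in("scene","top"):
    c=d[n];h=cv2.cvtColor(c["img"],cv2.COLOR_RGB2HSV)
    m=((h[...,2]>150)&(h[...,1]<25)).astype("uint8")
    cs,_=cv2.findContours(m,cv2.RETR_EXTERNAL,cv2.CHAIN_APPROX_NONE)
    for k in cs:
        if cv2.contourArea(k)>800: print(n,cv2.contourArea(k),cv2.boundingRect(k),[np.round(plane(c,p,.02)[:2],3).tolist() for p in cv2.boxPoints(cv2.minAreaRect(k))])
E
```

```text
scene 2566.5 (317, 291, 58, 58) [[0.69, 0.057], [0.7, 0.17], [0.81, 0.147], [0.801, 0.041]]
scene 928.5 (155, 176, 42, 58) [[0.413, -0.29], [0.361, -0.242], [0.493, -0.149], [0.538, -0.197]]
scene 8456.0 (224, 172, 114, 91) [[0.401, -0.127], [0.397, 0.13], [0.612, 0.111], [0.613, -0.118]]
scene 5979.0 (357, 135, 101, 91) [[0.319, 0.205], [0.255, 0.397], [0.541, 0.393], [0.586, 0.226]]
top 222513.5 (0, 0, 560, 420) [[0.086, 0.53], [1.05, 0.644], [1.082, -0.761], [0.085, -0.639]]
```

View pics/rs.png

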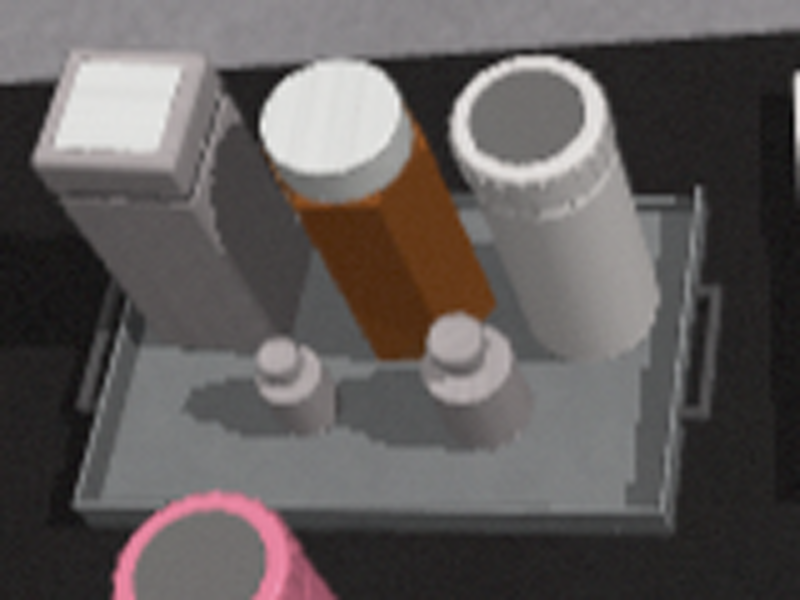

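View pics/rt.png

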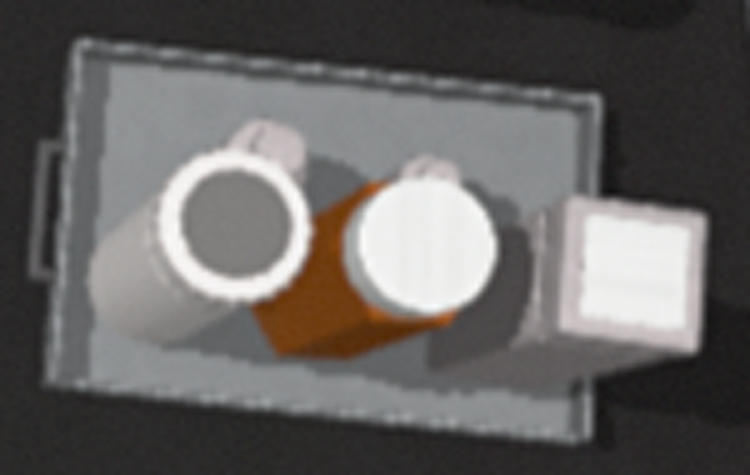

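The crop confirms it: the larger steel weight (crop 470,385) stands behind the gap between the amber hex jar and the white round jar, and the small one is at (290,385). The hex and round jars are therefore the two to move. Next I'll triangulate.

```bash
python3 - <<'E'
from h import *
d=pickle.load(open("c0.pkl","rb")); S,T=d["scene"],d["top"]
cs=lambda u,v:np.array([(u+.5)/5-.5+65,(v+.5)/5-.5+165]); ct=lambda u,v:np.array([(u+.5)/5-.5+322,(v+.5)/5-.5+165])
def two(n,a,b):
    X,e=tri(ray(S,a),ray(T,b)); print(n,np.round(X*1e3,1),np.round(e,1)); return X
def ell(c,box,fn,n):
    x,y,w,h=box; m=np.zeros(c["img"].shape[:2],"uint8"); hsv=cv2.cvtColor(c["img"],cv2.COLOR_RGB2HSV)
    m[y:y+h,x:x+w]=fn(hsv)[y:y+h,x:x+w]
    k=max(cv2.findContours(m,0,1)[0],key=cv2.contourArea); e=cv2.fitEllipse(k); print(n,np.round(e[0],1),np.round(e[1],1)); return e[0]
gd=lambda h:(h[...,2]<140)
two("round disk",ell(S,(158,178,26,20),gd,"rS"),ell(T,(357,197,24,25),gd,"rT"))
two("round hand",cs(527,117),ct(236,223))
two("hex lid",cs(332,119),ct(427,246))
two("square lid",cs(117,105),ct(638,275))
two("L knob",cs(458,340),ct(258,131))
for z in(.05,.072): print("knobL S at z",z,plane(S,cs(458,340),z).round(4))
two("rack BL",cs(672,520),ct(80,42));two("rack FR",cs(113,215) ,ct(590,438)) if 0 else None
c=[plane(T,ct(*p),.022)*1e3 for p in((80,42),(600,98),(590,438),(45,382))]; c=np.array(c); print(c.round(1),c.mean(0).round(1),[np.degrees(np.arctan2(*(c[i]-c[j])[[1,0]])).round(2) for i,j in((0,1),(3,2),(0,3),(1,2))])
b=[cs(672,520),cs(78,510)]; print("S back corners",[plane(S,p,.022)[:2].round(4) for p in b])
pan=lambda h:(h[...,2]>110)&(h[...,2]<205)
for n,c,box in(("S",S,(378,160,68,56)),("T",T,(90,196,70,66))):
    x,y,w,h=box; g=c["img"][y:y+h,x:x+w].astype(int); print(n,g[h//2,::6].tolist())
print("tray S",[plane(S,p,.02)[:2].round(3) for p in((224,176),(327,173),(336,252),(227,263))])
print("tray T",[plane(T,p,.02)[:2].round(3) for p in((210,178),(312,176),(314,268),(210,269))])
E
```

```text
rS [169.9 188. ] [17.3 22.4]
rT [368.8 209.3] [19.1 20.4]
round disk [ 508.3 -214.6  152.7] [0.4 0.4]
round hand [ 508.5 -214.5  152.9] [0.3 0.3]
hex lid [ 500.6 -290.4  149.6] [0. 0.]
square lid [ 489.3 -372.2  152.8] [0.2 0.2]
L knob [ 563.2 -250.5   78.7] [4.5 4.5]
knobL S at z 0.05 [ 0.5463 -0.2626  0.05  ]
knobL S at z 0.072 [ 0.5586 -0.2569  0.072 ]
rack BL [ 619.6 -180.5   16.3] [1.6 1.6]
[[ 617.9 -181.    22. ]
 [ 594.  -422.8   22. ]
 [ 436.3 -407.1   22. ]
 [ 459.5 -161.2   22. ]] [ 526.9 -293.    22. ] [np.float64(84.35), np.float64(84.6), np.float64(-7.12), np.float64(-5.67)]
S back corners [array([ 0.6224, -0.178 ]), array([ 0.5971, -0.4211])]
S [[154, 151, 149], [172, 164, 165], [172, 162, 164], [169, 161, 162], [170, 162, 164], [171, 163, 163], [174, 166, 166], [174, 167, 166], [172, 166, 166], [173, 166, 167], [176, 168, 169], [220, 216, 215]]
T [[245, 243, 241], [217, 208, 209], [214, 205, 207], [214, 204, 206], [209, 201, 202], [207, 198, 200], [206, 198, 198], [205, 196, 197], [206, 196, 199], [206, 196, 198], [206, 196, 199], [181, 177, 176]]
tray S [array([ 0.392, -0.121]), array([0.403, 0.121]), array([0.608, 0.108]), array([ 0.614, -0.121])]
tray T [array([0.603, 0.114]), array([ 0.611, -0.122]), array([ 0.399, -0.123]), array([0.395, 0.108])]
```

Triangulated lid centres (mm): round (508,-214,153), hex (501,-290,150) and square (489,-372,153). The rack centre is about (527,-293) with a yaw of about -5.6°, which agrees with the nominal layout. Next I'll swing over the rack.

```bash
cat > g.py <<'E'
import sys
from h import *
from workcell import bot
# usage: g.py x y z(grasp point, mm) yaw(deg of tool y in world)
def delta(x,y,z,yaw):
    s=bot.read_state(); R=Ro.from_rotvec(s["tcp_rot"]).as_matrix()
    a=np.radians(yaw); ty=np.array([np.cos(a),np.sin(a),0]); tz=np.array([0,0,-1.]); Rt=np.c_[np.cross(ty,tz),ty,tz]
    rv=np.degrees(Ro.from_matrix(R.T@Rt).as_rotvec())
    t=np.array([x,y,z+bot.hold_point_z*1e3])-s["tool_pos"]*1e3
    print("t",round(s["time"],2),"grasp pt",(s["tool_pos"]*1e3+R[:,2]*155).round(1),"q",s["q"].round(2),"w",round(s["width"],3),"F",round(s["grip_force"],1))
    print("turn",rv.round(1),"shift after turn",(Rt.T@t).round(1),"n",int(np.ceil(max(np.linalg.norm(t)/41,np.linalg.norm(rv)/7.1))))
if __name__=="__main__": delta(*map(float,sys.argv[1:5]))
E
python3 -m jog '[{"az":7},{"az":7},{"az":7},{"az":7},{"az":7},{"az":7},{"az":7},{"az":7},{"az":7},{"az":7},{"az":7},{"az":3}]' 1 60; python3 g.py 508.5 -240 240 -5.6
```

```text
t 0.15 grasp pt [177.8 650.6 248.6] q [ 1.27  0.26  1.61 -0.    1.27 -0.04] w 0.999 F 0.0
turn [-0.1  0.1 80.3] shift after turn [-854.3  416.     8.9] n 24invalid input
```

```bash
python3 -m jog '[{"dx":0,"dy":0,"dz":0,"ax":0,"ay":0,"az":7}]' 1 60; echo; python3 -m jog '[{"az":7}]'; echo; python3 -m jog '[{"az":7}]' 1.0 60.0
```

```text
time: 0.23
tool_pos: [0.1779, 0.6509, 0.4039]
tcp_rot: [-0.608, -3.082, 0.002]
wrist_force: [1.0, -0.1, 0.3]
width: 0.997
grip_force: 0.0

invalid input
invalid input
```

All six keys are needed in every row.

```bash
python3 -m jog '[{"dx":0,"dy":0,"dz":0,"ax":0,"ay":0,"az":7},{"dx":0,"dy":0,"dz":0,"ax":0,"ay":0,"az":7},{"dx":0,"dy":0,"dz":0,"ax":0,"ay":0,"az":7},{"dx":0,"dy":0,"dz":0,"ax":0,"ay":0,"az":7},{"dx":0,"dy":0,"dz":0,"ax":0,"ay":0,"az":7},{"dx":0,"dy":0,"dz":0,"ax":0,"ay":0,"az":7},{"dx":0,"dy":0,"dz":0,"ax":0,"ay":0,"az":7},{"dx":0,"dy":0,"dz":0,"ax":0,"ay":0,"az":7},{"dx":0,"dy":0,"dz":0,"ax":0,"ay":0,"az":7},{"dx":0,"dy":0,"dz":0,"ax":0,"ay":0,"az":7},{"dx":0,"dy":0,"dz":0,"ax":0,"ay":0,"az":3.3}]' 1 60; python3 g.py 508.5 -240 240 -5.6
```

```text
time: 1.15
tool_pos: [0.1779, 0.651, 0.4041]
tcp_rot: [2.332, 2.104, -0.001]
wrist_force: [-0.0, 0.2, -0.5]
width: 0.998
grip_force: 0.0
t 1.15 grasp pt [177.9 650.8 249.1] q [ 1.27  0.26  1.6  -0.    1.27  1.37] w 0.998 F 0.0
turn [-0.   0.1 -0.3] shift after turn [-854.5  416.     9.4] n 24
```

```bash
python3 -m jog '[{"dx":-34,"dy":17,"dz":0,"ax":0,"ay":0,"az":0},{"dx":-34,"dy":17,"dz":0,"ax":0,"ay":0,"az":0},{"dx":-34,"dy":17,"dz":0,"ax":0,"ay":0,"az":0},{"dx":-34,"dy":17,"dz":0,"ax":0,"ay":0,"az":0},{"dx":-34,"dy":17,"dz":0,"ax":0,"ay":0,"az":0},{"dx":-34,"dy":17,"dz":0,"ax":0,"ay":0,"az":0},{"dx":-34,"dy":17,"dz":0,"ax":0,"ay":0,"az":0},{"dx":-34,"dy":17,"dz":0,"ax":0,"ay":0,"az":0},{"dx":-34,"dy":17,"dz":0,"ax":0,"ay":0,"az":0},{"dx":-34,"dy":17,"dz":0,"ax":0,"ay":0,"az":0},{"dx":-34,"dy":17,"dz":0,"ax":0,"ay":0,"az":0},{"dx":-34,"dy":17,"dz":0,"ax":0,"ay":0,"az":0},{"dx":-34,"dy":17,"dz":0,"ax":0,"ay":0,"az":0},{"dx":-34,"dy":17,"dz":0,"ax":0,"ay":0,"az":0},{"dx":-34,"dy":17,"dz":0,"ax":0,"ay":0,"az":0}]'; python3 g.py 508.5 -240 240 -5.6
```

```text
time: 2.4
tool_pos: [0.382, 0.1169, 0.4047]
tcp_rot: [2.327, 2.111, 0.001]
wrist_force: [0.7, -0.2, 0.8]
width: 0.997
grip_force: 0.0
t 2.4 grasp pt [382.1 116.9 249.7] q [ 0.23 -0.28  2.15  0.    1.28  0.33] w 0.997 F 0.0
turn [ 0. -0.  0.] shift after turn [-342.9  160.7   10. ] n 10
```

```bash
python3 -m jog '[{"dx":-30,"dy":16,"dz":0,"ax":0,"ay":0,"az":0},{"dx":-30,"dy":16,"dz":0,"ax":0,"ay":0,"az":0},{"dx":-30,"dy":16,"dz":0,"ax":0,"ay":0,"az":0},{"dx":-30,"dy":16,"dz":0,"ax":0,"ay":0,"az":0},{"dx":-30,"dy":16,"dz":0,"ax":0,"ay":0,"az":0},{"dx":-30,"dy":16,"dz":0,"ax":0,"ay":0,"az":0},{"dx":-30,"dy":16,"dz":0,"ax":0,"ay":0,"az":0},{"dx":-30,"dy":16,"dz":0,"ax":0,"ay":0,"az":0},{"dx":-30,"dy":16,"dz":0,"ax":0,"ay":0,"az":0},{"dx":-30,"dy":16,"dz":0,"ax":0,"ay":0,"az":0},{"dx":0,"dy":0,"dz":0,"ax":0,"ay":0,"az":0},{"dx":0,"dy":0,"dz":0,"ax":0,"ay":0,"az":0},{"dx":0,"dy":0,"dz":0,"ax":0,"ay":0,"az":0}]'; cat > snap.py <<'E'
import sys
from h import *
from workcell import bot,optics
s=bot.read_state(); c=optics.read_camera(sys.argv[1]); c["s"]=s
pickle.dump(c,open(sys.argv[2]+".pkl","wb")); cv2.imwrite(f"pics/{sys.argv[2]}.png",c["img"][...,::-1])
E
python3 snap.py wrist w1; python3 g.py 508.5 -214.3 140 -5.6
```

```text
time: 3.48
tool_pos: [0.5118, -0.1952, 0.404]
tcp_rot: [-2.326, -2.109, 0.0]
wrist_force: [-0.1, 0.0, -0.1]
width: 1.002
grip_force: 0.0
t 3.53 grasp pt [ 511.5 -194.5  249.2] q [-0.41  0.02  1.88  0.    1.24 -0.31] w 0.999 F 0.0
turn [-0.1 -0.   0. ] shift after turn [-19.8  -1.2 109.5] n 3
```

View pics/w1.png

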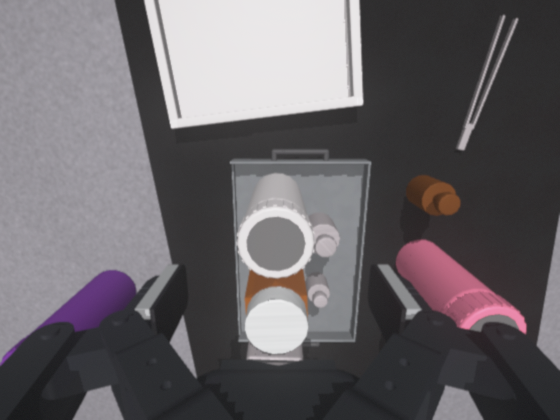

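The wrist view shows the round lid at (275,243), the hex lid at (277,321), the large weight's knob at (325,243) and the tray edge at the top.

```bash
python3 - <<'E'
from h import *
d=pickle.load(open("c0.pkl","rb")); S,T=d["scene"],d["top"]; W=pickle.load(open("w1.pkl","rb")); s=W["s"]
cs=lambda u,v:np.array([(u+.5)/5-.5+65,(v+.5)/5-.5+165]); ct=lambda u,v:np.array([(u+.5)/5-.5+322,(v+.5)/5-.5+165])
h=cv2.cvtColor(W["img"],cv2.COLOR_RGB2HSV)
def blob(box,m):
    x,y,w,hh=box; k=max(cv2.findContours(m[y:y+hh,x:x+w].astype("uint8"),0,1)[0],key=cv2.contourArea); e=cv2.fitEllipse(k); p=np.array(e[0])+[x,y]; print(p.round(1),np.round(e[1],1)); return p
r=blob((242,214,66,60),h[...,2]<150); x=blob((244,294,64,48),(h[...,2]>200))
for n,w,a,b in(("round",r,(169.9,188.),(368.8,209.3)),("hex",x,cs(332,119),ct(427,246)),("Lknob",(325,243),cs(458,340),None)):
    R=[ray(W,w,s),ray(S,a)]+([ray(T,b)] if b is not None else [])
    X,e=tri(*R); print(n,(X*1e3).round(1),np.round(e,1))
    print("  wrist at .154/.072",(plane(W,w,.154 if n!="Lknob" else .072,s)*1e3).round(1))
c=np.array([plane(W,p,.022,s)*1e3 for p in((369,160.5),(357.5,342),(239,342),(232,160.5))]);print("rack",c.round(1).tolist(),c.mean(0).round(1))
def pan(c,box,lo,hi):
    x,y,w,hh=box; v=cv2.GaussianBlur(c["img"],(5,5),0)[y:y+hh,x:x+w,1]; m=((v>lo)&(v<hi)).astype("uint8"); m=cv2.morphologyEx(m,2,np.ones((3,3)))
    k=max(cv2.findContours(m,0,1)[0],key=cv2.contourArea); e=cv2.fitEllipse(cv2.convexHull(k)); p=np.array(e[0])+[x,y]; print("pan",p.round(1),np.round(e[1],1),(plane(c,p,.062)*1e3).round(1)); return p
a=pan(S,(370,155,78,65),130,190); b=pan(T,(88,192,76,68),180,226); X,e=tri(ray(S,a),ray(T,b)); print((X*1e3).round(1),np.round(e,1))
E
```

```text
[275.4 243.3] [51.8 56.2]
[275.9 322.2] [43.9 64.2]
round [ 508.1 -214.7  152.6] [0.4 0.4 0.6]
  wrist at .154/.072 [ 507.7 -214.3  154. ]
hex [ 500.5 -290.3  148.5] [0.9 0.6 0.6]
  wrist at .154/.072 [ 501. -285.  154.]
Lknob [ 556.  -257.3   66.5] [1.1 1.1]
  wrist at .154/.072 [ 555.5 -253.7   72. ]
rack [[616.6, -179.6, 22.0], [597.9, -425.7, 22.0], [437.0, -410.0, 22.0], [462.3, -164.4, 22.0]] [ 528.4 -294.9   22. ]
pan [408.5 187.6] [51.6 65.9] [487.5 282.7  62. ]
pan [122.9 227.6] [58.4 64.4] [480.1 291.8  62. ]
[480.8 291.2  52. ] [3.7 3.7]
```

```bash
python3 -m jog '[{"dx":-20,"dy":-1.6,"dz":0,"ax":0,"ay":0,"az":0},{"dx":0,"dy":0,"dz":25,"ax":0,"ay":0,"az":0},{"dx":0,"dy":0,"dz":25,"ax":0,"ay":0,"az":0},{"dx":0,"dy":0,"dz":20,"ax":0,"ay":0,"az":0},{"dx":0,"dy":0,"dz":15,"ax":0,"ay":0,"az":0},{"dx":0,"dy":0,"dz":15,"ax":0,"ay":0,"az":0},{"dx":0,"dy":0,"dz":10,"ax":0,"ay":0,"az":0},{"dx":0,"dy":0,"dz":0,"ax":0,"ay":0,"az":0},{"dx":0,"dy":0,"dz":0,"ax":0,"ay":0,"az":0}]'; python3 g.py 508.1 -214.5 138 -5.6
```

```text
time: 4.28
tool_pos: [0.5083, -0.2143, 0.2945]
tcp_rot: [-2.325, -2.111, 0.001]
wrist_force: [0.4, -0.1, 0.2]
width: 1.0
grip_force: 0.0
t 4.28 grasp pt [ 508.2 -214.2  139.5] q [-0.44  0.13  1.98  0.    1.04 -0.35] w 1.0 F 0.0
turn [-0.1 -0.   0.1] shift after turn [-0.3 -0.2  1.8] n 1
```

Aligned, so I'll close on the jar.

```bash
python3 -m jog '[{"dx":0,"dy":0,"dz":0,"ax":0,"ay":0,"az":0},{"dx":0,"dy":0,"dz":0,"ax":0,"ay":0,"az":0},{"dx":0,"dy":0,"dz":0,"ax":0,"ay":0,"az":0},{"dx":0,"dy":0,"dz":0,"ax":0,"ay":0,"az":0},{"dx":0,"dy":0,"dz":0,"ax":0,"ay":0,"az":0},{"dx":0,"dy":0,"dz":0,"ax":0,"ay":0,"az":0},{"dx":0,"dy":0,"dz":0,"ax":0,"ay":0,"az":0},{"dx":0,"dy":0,"dz":0,"ax":0,"ay":0,"az":0},{"dx":0,"dy":0,"dz":0,"ax":0,"ay":0,"az":0},{"dx":0,"dy":0,"dz":0,"ax":0,"ay":0,"az":0}]' 0 50; python3 g.py 508.1 -214.5 200 -5.6
```

```text
time: 5.12
tool_pos: [0.5091, -0.2156, 0.2967]
tcp_rot: [2.326, 2.109, 0.001]
wrist_force: [-0.7, 0.6, 5.9]
width: 0.681
grip_force: 53.9
t 5.12 grasp pt [ 509.5 -215.7  141.7] q [-0.45  0.13  1.98 -0.    1.04 -0.35] w 0.681 F 53.9
turn [0.1 0.1 0. ] shift after turn [  0.9  -1.1 -58. ] n 2
```

```bash
python3 -m jog '[{"dx":0,"dy":0,"dz":-6,"ax":0,"ay":0,"az":0},{"dx":0,"dy":0,"dz":-10,"ax":0,"ay":0,"az":0},{"dx":0,"dy":0,"dz":-14,"ax":0,"ay":0,"az":0},{"dx":0,"dy":0,"dz":-14,"ax":0,"ay":0,"az":0},{"dx":0,"dy":0,"dz":-14,"ax":0,"ay":0,"az":0},{"dx":0,"dy":0,"dz":-6,"ax":0,"ay":0,"az":0},{"dx":0,"dy":0,"dz":0,"ax":0,"ay":0,"az":0},{"dx":0,"dy":0,"dz":0,"ax":0,"ay":0,"az":0}]'; python3 g.py 505 45 200 -5.6
```

```text
time: 5.78
tool_pos: [0.5086, -0.2152, 0.3589]
tcp_rot: [2.327, 2.11, 0.0]
wrist_force: [0.7, 0.4, -3.6]
width: 0.682
grip_force: 54.5
t 5.78 grasp pt [ 508.7 -215.2  203.9] q [-0.45  0.07  1.92  0.    1.16 -0.35] w 0.682 F 54.5
turn [0. 0. 0.] shift after turn [258.6 -28.9   4.2] n 7
```

```bash
python3 -m jog '[{"dx":8,"dy":-1,"dz":0,"ax":0,"ay":0,"az":0},{"dx":18,"dy":-2,"dz":0,"ax":0,"ay":0,"az":0},{"dx":25,"dy":-2.8,"dz":0,"ax":0,"ay":0,"az":0},{"dx":25,"dy":-2.8,"dz":0,"ax":0,"ay":0,"az":0},{"dx":25,"dy":-2.8,"dz":0,"ax":0,"ay":0,"az":0},{"dx":25,"dy":-2.8,"dz":0,"ax":0,"ay":0,"az":0},{"dx":25,"dy":-2.8,"dz":0,"ax":0,"ay":0,"az":0},{"dx":25,"dy":-2.8,"dz":0,"ax":0,"ay":0,"az":0},{"dx":25,"dy":-2.8,"dz":0,"ax":0,"ay":0,"az":0},{"dx":25,"dy":-2.8,"dz":0,"ax":0,"ay":0,"az":0},{"dx":20,"dy":-2.2,"dz":0,"ax":0,"ay":0,"az":0},{"dx":12,"dy":-2,"dz":12,"ax":0,"ay":0,"az":0},{"dx":0,"dy":0,"dz":15,"ax":0,"ay":0,"az":0},{"dx":0,"dy":0,"dz":15,"ax":0,"ay":0,"az":0},{"dx":0,"dy":0,"dz":8,"ax":0,"ay":0,"az":0},{"dx":0,"dy":0,"dz":5,"ax":0,"ay":0,"az":0},{"dx":0,"dy":0,"dz":0,"ax":0,"ay":0,"az":0},{"dx":0,"dy":0,"dz":0,"ax":0,"ay":0,"az":0}]'; python3 g.py 505 45 141.7 -5.6
```

```text
time: 7.28
tool_pos: [0.5042, 0.0442, 0.3033]
tcp_rot: [-2.327, -2.11, 0.001]
wrist_force: [0.6, 0.7, -3.6]
width: 0.685
grip_force: 54.5
t 7.28 grasp pt [504.1  44.2 148.3] q [ 0.04  0.03  2.06 -0.    1.04  0.14] w 0.685 F 54.5
turn [-0.  0. -0.] shift after turn [0.9 0.7 6.9] n 1
```

```bash
python3 -m jog '[{"dx":0,"dy":0,"dz":2,"ax":0,"ay":0,"az":0},{"dx":0,"dy":0,"dz":2,"ax":0,"ay":0,"az":0},{"dx":0,"dy":0,"dz":1.5,"ax":0,"ay":0,"az":0},{"dx":0,"dy":0,"dz":0,"ax":0,"ay":0,"az":0},{"dx":0,"dy":0,"dz":0,"ax":0,"ay":0,"az":0},{"dx":0,"dy":0,"dz":0,"ax":0,"ay":0,"az":0}]'; python3 g.py 505 45 141.7 -5.6
```

```text
time: 7.78
tool_pos: [0.5043, 0.0444, 0.2984]
tcp_rot: [2.327, 2.11, 0.0]
wrist_force: [-0.1, 0.2, -3.0]
width: 0.684
grip_force: 54.5
t 7.78 grasp pt [504.4  44.4 143.4] q [0.04 0.04 2.07 0.   1.03 0.14] w 0.684 F 54.5
turn [ 0. -0.  0.] shift after turn [0.6 0.6 2. ] n 1
```

```bash
python3 -m jog '[{"dx":0,"dy":0,"dz":0.7,"ax":0,"ay":0,"az":0},{"dx":0,"dy":0,"dz":0.7,"ax":0,"ay":0,"az":0},{"dx":0,"dy":0,"dz":0.6,"ax":0,"ay":0,"az":0},{"dx":0,"dy":0,"dz":0,"ax":0,"ay":0,"az":0},{"dx":0,"dy":0,"dz":0,"ax":0,"ay":0,"az":0}]'; python3 g.py 505 45 141.7 -5.6
```

```text
time: 8.2
tool_pos: [0.5044, 0.0445, 0.2968]
tcp_rot: [2.327, 2.11, 0.001]
wrist_force: [-2.4, 0.2, 2.9]
width: 0.68
grip_force: 54.9
t 8.2 grasp pt [504.5  44.5 141.8] q [0.04 0.04 2.07 0.   1.03 0.14] w 0.68 F 54.9
turn [ 0. -0.  0.] shift after turn [0.5 0.6 0.4] n 1
```

Contact: the force has changed to +2.9 N. I'll release and rise.

```bash
python3 -m jog '[{"dx":0,"dy":0,"dz":0,"ax":0,"ay":0,"az":0},{"dx":0,"dy":0,"dz":0,"ax":0,"ay":0,"az":0},{"dx":0,"dy":0,"dz":0,"ax":0,"ay":0,"az":0},{"dx":0,"dy":0,"dz":0,"ax":0,"ay":0,"az":0},{"dx":0,"dy":0,"dz":0,"ax":0,"ay":0,"az":0},{"dx":0,"dy":0,"dz":0,"ax":0,"ay":0,"az":0},{"dx":0,"dy":0,"dz":0,"ax":0,"ay":0,"az":0},{"dx":0,"dy":0,"dz":-15,"ax":0,"ay":0,"az":0},{"dx":0,"dy":0,"dz":-25,"ax":0,"ay":0,"az":0},{"dx":0,"dy":0,"dz":-25,"ax":0,"ay":0,"az":0},{"dx":0,"dy":0,"dz":-5,"ax":0,"ay":0,"az":0},{"dx":0,"dy":0,"dz":0,"ax":0,"ay":0,"az":0}]' 1; python3 g.py 500.5 -290.3 212 -5.6
```

```text
time: 9.2
tool_pos: [0.5053, 0.0445, 0.3688]
tcp_rot: [2.324, 2.108, 0.006]
wrist_force: [-0.1, -0.1, 0.4]
width: 1.0
grip_force: 0.0
t 9.2 grasp pt [506.1  44.5 213.8] q [ 0.04 -0.03  2.   -0.    1.17  0.14] w 1.0 F 0.0
turn [ 0.3 -0.   0. ] shift after turn [-333.7   27.9    2.1] n 9
```

```bash
python3 -m jog '[{"dx":-12,"dy":1,"dz":0,"ax":0,"ay":0,"az":0},{"dx":-24,"dy":2,"dz":0,"ax":0,"ay":0,"az":0},{"dx":-30,"dy":3,"dz":0,"ax":0,"ay":0,"az":0},{"dx":-30,"dy":3,"dz":0,"ax":0,"ay":0,"az":0},{"dx":-30,"dy":3,"dz":0,"ax":0,"ay":0,"az":0},{"dx":-30,"dy":3,"dz":0,"ax":0,"ay":0,"az":0},{"dx":-30,"dy":3,"dz":0,"ax":0,"ay":0,"az":0},{"dx":-30,"dy":3,"dz":0,"ax":0,"ay":0,"az":0},{"dx":-16,"dy":2,"dz":0,"ax":0,"ay":0,"az":0},{"dx":-8,"dy":1,"dz":0,"ax":0,"ay":0,"az":0},{"dx":0,"dy":0,"dz":0,"ax":0,"ay":0,"az":0},{"dx":0,"dy":0,"dz":0,"ax":0,"ay":0,"az":0}]'; python3 snap.py wrist w2; python3 snap.py top t2; python3 g.py 500.5 -290.3 212 -5.6
```

```text
time: 10.2
tool_pos: [0.5042, -0.1967, 0.3647]
tcp_rot: [-2.326, -2.107, 0.001]
wrist_force: [0.3, -0.2, -0.6]
width: 1.002
grip_force: 0.0
t 10.3 grasp pt [ 504.3 -195.7  210.4] q [-0.42  0.04  1.93  0.    1.17 -0.32] w 1.002 F 0.0
turn [-0.1 -0.1  0.1] shift after turn [-94.4   5.2  -1.3] n 3
```

View pics/w2.png

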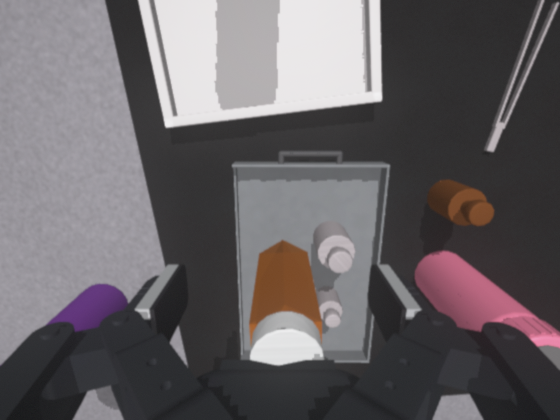

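The wrist view shows the hex jar's base corner (282,242) pointing up, with side corners near (258,256) and (308,253). The large weight is at (333,245). I'll get the hex yaw from its contour.

```bash
python3 - <<'E'
from h import *
W=pickle.load(open("w2.pkl","rb")); s=W["s"]; h=cv2.cvtColor(W["img"],cv2.COLOR_RGB2HSV)
m=((h[...,1]>120)&(h[...,0]<20)).astype("uint8"); m[:,:235]=0; m[:,350:]=0
k=max(cv2.findContours(m,0,1)[0],key=cv2.contourArea); p=cv2.approxPolyDP(k,3,True)[:,0]; 
for q in p: print(q,(plane(W,q,.004,s)*1e3).round(1)[:2])
L=pickle.load(open("t2.pkl","rb"))["img"]; cv2.imwrite("pics/a.png",L[...,::-1])
# weight: base cylinder top/knob in wrist
g=cv2.cvtColor(W["img"],cv2.COLOR_RGB2GRAY); c=cv2.resize(W["img"][215:345,240:380,::-1],None,fx=4,fy=4,interpolation=2); cv2.imwrite("pics/w2c.png",c)
E
```

```text
[283 241] [ 503.1 -260.4]
[260 254] [ 474.9 -274.1]
[251 338] [ 450.  -389.3]
[256 323] [ 459.  -367.5]
[266 314] [ 472.9 -355.7]
[288 309] [ 500.8 -351.2]
[311 318] [ 528.2 -366.9]
[321 333] [ 539.3 -390.4]
[306 253] [ 528.4 -278. ]
```

View pics/w2c.png

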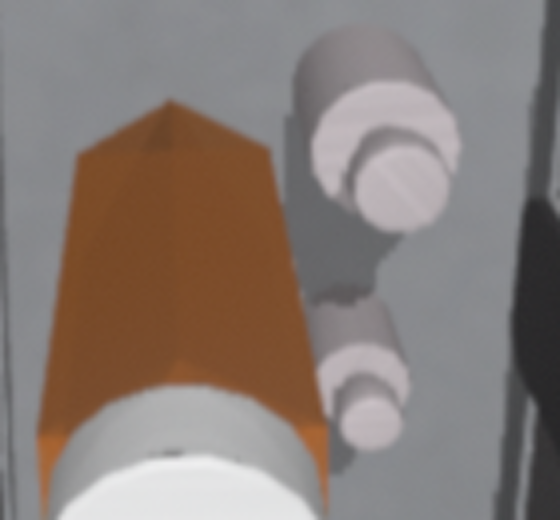

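The hex yaw is about -4 to -5°, so I'll grasp at -5°.

```bash
python3 -m jog '[{"dx":-20,"dy":1,"dz":0,"ax":0,"ay":0,"az":0},{"dx":-30,"dy":2,"dz":0,"ax":0,"ay":0,"az":0},{"dx":-30,"dy":2,"dz":0,"ax":0,"ay":0,"az":0},{"dx":-15,"dy":0.5,"dz":0,"ax":0,"ay":0,"az":-0.6},{"dx":0,"dy":0,"dz":5,"ax":0,"ay":0,"az":0},{"dx":0,"dy":0,"dz":15,"ax":0,"ay":0,"az":0},{"dx":0,"dy":0,"dz":20,"ax":0,"ay":0,"az":0},{"dx":0,"dy":0,"dz":20,"ax":0,"ay":0,"az":0},{"dx":0,"dy":0,"dz":18,"ax":0,"ay":0,"az":0},{"dx":0,"dy":0,"dz":10,"ax":0,"ay":0,"az":0},{"dx":0,"dy":0,"dz":4,"ax":0,"ay":0,"az":0},{"dx":0,"dy":0,"dz":0,"ax":0,"ay":0,"az":0},{"dx":0,"dy":0,"dz":0,"ax":0,"ay":0,"az":0}]'; python3 g.py 500.8 -290.8 118 -5
```

```text
time: 11.38
tool_pos: [0.5015, -0.2913, 0.2748]
tcp_rot: [2.315, 2.123, 0.0]
wrist_force: [0.2, -0.0, 0.4]
width: 0.999
grip_force: 0.0
t 11.38 grasp pt [ 501.6 -291.4  119.8] q [-0.57  0.2   1.94  0.    1.   -0.48] w 0.999 F 0.0
turn [0.  0.  0.1] shift after turn [ 0.5 -0.7  2.1] n 1
```

```bash
python3 -m jog '[{"dx":0,"dy":-0.6,"dz":0,"ax":0,"ay":0,"az":0},{"dx":0,"dy":0,"dz":0,"ax":0,"ay":0,"az":0},{"dx":0,"dy":0,"dz":0,"ax":0,"ay":0,"az":0},{"dx":0,"dy":0,"dz":0,"ax":0,"ay":0,"az":0},{"dx":0,"dy":0,"dz":0,"ax":0,"ay":0,"az":0},{"dx":0,"dy":0,"dz":0,"ax":0,"ay":0,"az":0},{"dx":0,"dy":0,"dz":0,"ax":0,"ay":0,"az":0},{"dx":0,"dy":0,"dz":0,"ax":0,"ay":0,"az":0},{"dx":0,"dy":0,"dz":0,"ax":0,"ay":0,"az":0},{"dx":0,"dy":0,"dz":0,"ax":0,"ay":0,"az":0}]' 0 50; python3 g.py 500.8 -290.8 118 -5; python3 -m jog '[{"dx":0,"dy":0,"dz":-6,"ax":0,"ay":0,"az":0},{"dx":0,"dy":0,"dz":-10,"ax":0,"ay":0,"az":0},{"dx":0,"dy":0,"dz":-14,"ax":0,"ay":0,"az":0},{"dx":0,"dy":0,"dz":-14,"ax":0,"ay":0,"az":0},{"dx":0,"dy":0,"dz":-14,"ax":0,"ay":0,"az":0},{"dx":0,"dy":0,"dz":-6,"ax":0,"ay":0,"az":0},{"dx":0,"dy":0,"dz":0,"ax":0,"ay":0,"az":0},{"dx":0,"dy":0,"dz":0,"ax":0,"ay":0,"az":0}]'; python3 g.py 505 -57 180 -5
```

```text
time: 12.22
tool_pos: [0.5007, -0.2922, 0.2758]
tcp_rot: [2.315, 2.121, 0.001]
wrist_force: [-1.8, 0.4, 5.8]
width: 0.649
grip_force: 54.6
t 12.22 grasp pt [ 501.  -292.4  120.8] q [-0.57  0.2   1.94 -0.    1.01 -0.48] w 0.649 F 54.6
turn [ 0.1  0.1 -0. ] shift after turn [ 1.4 -0.1  3.1] n 1
time: 12.88
tool_pos: [0.5003, -0.2916, 0.338]
tcp_rot: [-2.316, -2.123, 0.0]
wrist_force: [0.0, -0.2, -5.8]
width: 0.65
grip_force: 54.2
t 12.88 grasp pt [ 500.2 -291.6  183. ] q [-0.57  0.14  1.88 -0.    1.12 -0.48] w 0.65 F 54.2
turn [-0. -0.  0.] shift after turn [234.2 -15.7   3.3] n 6
```

```bash
python3 -m jog '[{"dx":8,"dy":0,"dz":0,"ax":0,"ay":0,"az":0},{"dx":18,"dy":-1,"dz":0,"ax":0,"ay":0,"az":0},{"dx":25,"dy":-2,"dz":0,"ax":0,"ay":0,"az":0},{"dx":25,"dy":-2,"dz":0,"ax":0,"ay":0,"az":0},{"dx":25,"dy":-2,"dz":0,"ax":0,"ay":0,"az":0},{"dx":25,"dy":-2,"dz":0,"ax":0,"ay":0,"az":0},{"dx":25,"dy":-2,"dz":0,"ax":0,"ay":0,"az":0},{"dx":25,"dy":-2,"dz":0,"ax":0,"ay":0,"az":0},{"dx":25,"dy":-1,"dz":0,"ax":0,"ay":0,"az":0},{"dx":20,"dy":-1,"dz":0,"ax":0,"ay":0,"az":0},{"dx":13,"dy":-1,"dz":12,"ax":0,"ay":0,"az":0},{"dx":0,"dy":0,"dz":15,"ax":0,"ay":0,"az":0},{"dx":0,"dy":0,"dz":15,"ax":0,"ay":0,"az":0},{"dx":0,"dy":0,"dz":10,"ax":0,"ay":0,"az":0},{"dx":0,"dy":0,"dz":4,"ax":0,"ay":0,"az":0},{"dx":0,"dy":0,"dz":2,"ax":0,"ay":0,"az":0},{"dx":0,"dy":0,"dz":0,"ax":0,"ay":0,"az":0},{"dx":0,"dy":0,"dz":0,"ax":0,"ay":0,"az":0}]'; python3 g.py 505 -57 120.5 -5
```

```text
time: 14.38
tool_pos: [0.5052, -0.0575, 0.2807]
tcp_rot: [2.316, 2.122, 0.001]
wrist_force: [-0.0, 1.0, -4.6]
width: 0.649
grip_force: 54.0
t 14.38 grasp pt [505.3 -57.5 125.7] q [-0.16  0.06  2.08  0.    1.   -0.07] w 0.649 F 54.0
turn [ 0.1  0.  -0. ] shift after turn [ 0.5 -0.2  5.5] n 1
```

```bash
python3 -m jog '[{"dx":0,"dy":0,"dz":1.5,"ax":0,"ay":0,"az":0},{"dx":0,"dy":0,"dz":1.5,"ax":0,"ay":0,"az":0},{"dx":0,"dy":0,"dz":1,"ax":0,"ay":0,"az":0},{"dx":0,"dy":0,"dz":0.8,"ax":0,"ay":0,"az":0},{"dx":0,"dy":0,"dz":0.7,"ax":0,"ay":0,"az":0},{"dx":0,"dy":0,"dz":0,"ax":0,"ay":0,"az":0},{"dx":0,"dy":0,"dz":0,"ax":0,"ay":0,"az":0}]'; python3 g.py 505 -57 120.5 -5
```

```text
time: 14.97
tool_pos: [0.505, -0.0573, 0.2759]
tcp_rot: [2.316, 2.122, 0.0]
wrist_force: [-4.7, 0.8, 5.7]
width: 0.646
grip_force: 55.2
t 14.97 grasp pt [505.1 -57.4 120.9] q [-0.16  0.07  2.08 -0.    0.99 -0.07] w 0.646 F 55.2
turn [0. 0. 0.] shift after turn [ 0.3 -0.   0.7] n 1
```

It is seated. I'll release, rise and compute the weight's position from the two views.

```bash
python3 -m jog '[{"dx":0,"dy":0,"dz":0,"ax":0,"ay":0,"az":0},{"dx":0,"dy":0,"dz":0,"ax":0,"ay":0,"az":0},{"dx":0,"dy":0,"dz":0,"ax":0,"ay":0,"az":0},{"dx":0,"dy":0,"dz":0,"ax":0,"ay":0,"az":0},{"dx":0,"dy":0,"dz":0,"ax":0,"ay":0,"az":0},{"dx":0,"dy":0,"dz":0,"ax":0,"ay":0,"az":0},{"dx":0,"dy":0,"dz":0,"ax":0,"ay":0,"az":0},{"dx":0,"dy":0,"dz":-15,"ax":0,"ay":0,"az":0},{"dx":0,"dy":0,"dz":-25,"ax":0,"ay":0,"az":0},{"dx":0,"dy":0,"dz":-30,"ax":0,"ay":0,"az":0},{"dx":0,"dy":0,"dz":-25,"ax":0,"ay":0,"az":0},{"dx":0,"dy":0,"dz":-5,"ax":0,"ay":0,"az":0},{"dx":0,"dy":0,"dz":0,"ax":0,"ay":0,"az":0}]' 1; python3 - <<'E'
from h import *
d=pickle.load(open("c0.pkl","rb")); S=d["scene"]; W=pickle.load(open("w2.pkl","rb")); s=W["s"]
cs=lambda u,v:np.array([(u+.5)/5-.5+65,(v+.5)/5-.5+165]); cw=lambda u,v:np.array([(u+.5)/4-.5+240,(v+.5)/4-.5+215])
for n,a,w,z in(("knob",cs(458,340),cw(403,187),.072),("cyl",cs(467,366),cw(386,152),.05)):
    X,e=tri(ray(S,a),ray(W,w,s)); print(n,(X*1e3).round(1),np.round(e,1),(plane(W,w,z,s)*1e3).round(1))
E
python3 g.py 556 -256.5 205 -5.6
```

```text
time: 16.05
tool_pos: [0.5058, -0.0574, 0.3774]
tcp_rot: [2.313, 2.12, 0.005]
wrist_force: [-0.1, 0.6, -0.4]
width: 1.002
grip_force: 0.0
knob [ 556.7 -258.3   69.3] [0.8 0.8] [ 556.1 -257.8   72. ]
cyl [ 556.7 -259.8   46.7] [0.7 0.7] [ 556. -259.   50.]
t 16.05 grasp pt [506.6 -57.5 222.4] q [-0.16 -0.03  1.99 -0.    1.18 -0.07] w 1.002 F 0.0
turn [0.3 0.  0.6] shift after turn [-193.3   69.4   17.7] n 6
```

```bash
python3 -m jog '[{"dx":-10,"dy":4,"dz":0,"ax":0,"ay":0,"az":0.6},{"dx":-25,"dy":9,"dz":0,"ax":0,"ay":0,"az":0},{"dx":-30,"dy":11,"dz":0,"ax":0,"ay":0,"az":0},{"dx":-30,"dy":11,"dz":0,"ax":0,"ay":0,"az":0},{"dx":-30,"dy":11,"dz":0,"ax":0,"ay":0,"az":0},{"dx":-30,"dy":11,"dz":0,"ax":0,"ay":0,"az":0},{"dx":-25,"dy":8.7,"dz":0,"ax":0,"ay":0,"az":0},{"dx":-15,"dy":4,"dz":0,"ax":0,"ay":0,"az":0},{"dx":0,"dy":0,"dz":25,"ax":0,"ay":0,"az":0},{"dx":0,"dy":0,"dz":30,"ax":0,"ay":0,"az":0},{"dx":0,"dy":0,"dz":30,"ax":0,"ay":0,"az":0},{"dx":0,"dy":0,"dz":20,"ax":0,"ay":0,"az":0},{"dx":0,"dy":0,"dz":5,"ax":0,"ay":0,"az":0},{"dx":0,"dy":0,"dz":0,"ax":0,"ay":0,"az":0},{"dx":0,"dy":0,"dz":0,"ax":0,"ay":0,"az":0}]' 0.75; python3 snap.py wrist w3; python3 g.py 556.2 -258 44 -5.6
```

```text
time: 17.3
tool_pos: [0.5553, -0.2581, 0.2644]
tcp_rot: [-2.326, -2.11, 0.0]
wrist_force: [0.5, -0.5, 0.5]
width: 0.747
grip_force: 0.0
t 17.35 grasp pt [ 556.1 -258.4  110.8] q [-0.48  0.27  1.87  0.    1.   -0.38] w 0.75 F 0.0
turn [0.1 0.  0. ] shift after turn [ 0.4  0.3 67.1] n 2
```

View pics/w3.png

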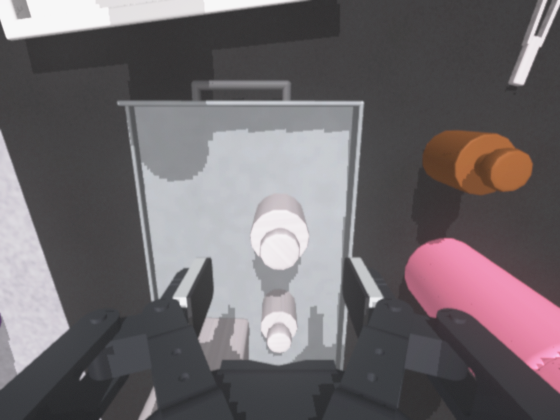

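The large weight (279,245) is centred between the fingers and the small one (280,325) is behind it. I'll check how far the pink jar is from the gripper body.

```bash
python3 - <<'E'
from h import *
d=pickle.load(open("c0.pkl","rb"))
W=pickle.load(open("w3.pkl","rb"))
# pink lid disk: scene crop centre (200,545) ; top (416,125)
cs=lambda u,v:np.array([(u+.5)/5-.5+65,(v+.5)/5-.5+165])
X,e=tri(ray(d["scene"],cs(205,552)),ray(d["top"],(416,125))); print((X*1e3).round(1),np.round(e,1))
for z in(.046,.05): 
  w=(279,228); print(z,(plane(W,w,z,W["s"])*1e3).round(1))
print("knob",(plane(W,(280,250),.072,W["s"])*1e3).round(1))
E
```

```text
[ 682.1 -315.4  158.7] [0.1 0.1]
0.046 [ 556.3 -253.5   46. ]
0.05 [ 556.4 -252.    50. ]
knob [ 556.4 -257.3   72. ]
```

```bash
python3 -m jog '[{"dx":0,"dy":0,"dz":10,"ax":0,"ay":0,"az":0},{"dx":0,"dy":0,"dz":15,"ax":0,"ay":0,"az":0},{"dx":0,"dy":0,"dz":15,"ax":0,"ay":0,"az":0},{"dx":0,"dy":0,"dz":12,"ax":0,"ay":0,"az":0},{"dx":0,"dy":0,"dz":8,"ax":0,"ay":0,"az":0},{"dx":0,"dy":0,"dz":4,"ax":0,"ay":0,"az":0},{"dx":0,"dy":0,"dz":0,"ax":0,"ay":0,"az":0},{"dx":0,"dy":0,"dz":0,"ax":0,"ay":0,"az":0}]'; python3 g.py 556.2 -257.7 44 -5.6;python3 -m jog '[{"dx":0,"dy":0,"dz":0,"ax":0,"ay":0,"az":0},{"dx":0,"dy":0,"dz":0,"ax":0,"ay":0,"az":0},{"dx":0,"dy":0,"dz":0,"ax":0,"ay":0,"az":0},{"dx":0,"dy":0,"dz":0,"ax":0,"ay":0,"az":0},{"dx":0,"dy":0,"dz":0,"ax":0,"ay":0,"az":0},{"dx":0,"dy":0,"dz":0,"ax":0,"ay":0,"az":0},{"dx":0,"dy":0,"dz":0,"ax":0,"ay":0,"az":0},{"dx":0,"dy":0,"dz":0,"ax":0,"ay":0,"az":0},{"dx":0,"dy":0,"dz":0,"ax":0,"ay":0,"az":0},{"dx":0,"dy":0,"dz":0,"ax":0,"ay":0,"az":0}]' 0 60; python3 g.py 556.2 -257.7 44 -5.6
```

```text
time: 18.02
tool_pos: [0.5556, -0.2582, 0.201]
tcp_rot: [2.327, 2.11, 0.0]
wrist_force: [0.3, -0.2, -0.3]
width: 0.75
grip_force: 0.0
t 18.02 grasp pt [ 555.6 -258.2   46. ] q [-0.48  0.35  1.91 -0.    0.89 -0.38] w 0.75 F 0.0
turn [0. 0. 0.] shift after turn [0.6 0.6 2.3] n 1
time: 18.85
tool_pos: [0.556, -0.2584, 0.202]
tcp_rot: [2.325, 2.109, 0.001]
wrist_force: [-1.0, 0.7, 6.6]
width: 0.425
grip_force: 60.7
t 18.85 grasp pt [ 556.3 -258.6   47. ] q [-0.48  0.34  1.91  0.    0.89 -0.38] w 0.425 F 60.7
turn [0.1 0.  0. ] shift after turn [0.7 0.2 3.3] n 1
```

```bash
python3 -m jog '[{"dx":0,"dy":0,"dz":-5,"ax":0,"ay":0,"az":0},{"dx":0,"dy":0,"dz":-10,"ax":0,"ay":0,"az":0},{"dx":0,"dy":0,"dz":-16,"ax":0,"ay":0,"az":0},{"dx":0,"dy":0,"dz":-22,"ax":0,"ay":0,"az":0},{"dx":0,"dy":0,"dz":-25,"ax":0,"ay":0,"az":0},{"dx":0,"dy":0,"dz":-25,"ax":0,"ay":0,"az":0},{"dx":0,"dy":0,"dz":-25,"ax":0,"ay":0,"az":0},{"dx":0,"dy":0,"dz":-25,"ax":0,"ay":0,"az":0},{"dx":0,"dy":0,"dz":-20,"ax":0,"ay":0,"az":0},{"dx":0,"dy":0,"dz":-10,"ax":0,"ay":0,"az":0},{"dx":0,"dy":0,"dz":0,"ax":0,"ay":0,"az":0},{"dx":0,"dy":0,"dz":0,"ax":0,"ay":0,"az":0}]'; python3 g.py 482 180 230 -5.6; python3 snap.py scene s3
```

```text
time: 19.85
tool_pos: [0.555, -0.2579, 0.3831]
tcp_rot: [-2.327, -2.11, 0.0]
wrist_force: [-0.3, 0.8, -5.4]
width: 0.423
grip_force: 60.6
t 19.85 grasp pt [ 554.9 -257.9  228.1] q [-0.48  0.16  1.77 -0.    1.21 -0.38] w 0.423 F 60.6
turn [-0. -0.  0.] shift after turn [ 428.7 -115.3   -1.6] n 11
```

```bash
python3 -m jog '[{"dx":8,"dy":-2,"dz":0,"ax":0,"ay":0,"az":0},{"dx":18,"dy":-5,"dz":0,"ax":0,"ay":0,"az":0},{"dx":26,"dy":-7,"dz":0,"ax":0,"ay":0,"az":0},{"dx":26,"dy":-7,"dz":0,"ax":0,"ay":0,"az":0},{"dx":26,"dy":-7,"dz":0,"ax":0,"ay":0,"az":0},{"dx":26,"dy":-7,"dz":0,"ax":0,"ay":0,"az":0},{"dx":26,"dy":-7,"dz":0,"ax":0,"ay":0,"az":0},{"dx":26,"dy":-7,"dz":0,"ax":0,"ay":0,"az":0},{"dx":26,"dy":-7,"dz":0,"ax":0,"ay":0,"az":0},{"dx":26,"dy":-7,"dz":0,"ax":0,"ay":0,"az":0},{"dx":26,"dy":-7,"dz":0,"ax":0,"ay":0,"az":0},{"dx":26,"dy":-7,"dz":0,"ax":0,"ay":0,"az":0},{"dx":26,"dy":-7,"dz":0,"ax":0,"ay":0,"az":0},{"dx":26,"dy":-7,"dz":0,"ax":0,"ay":0,"az":0},{"dx":26,"dy":-7,"dz":0,"ax":0,"ay":0,"az":0},{"dx":26,"dy":-7,"dz":0,"ax":0,"ay":0,"az":0},{"dx":26,"dy":-7,"dz":0,"ax":0,"ay":0,"az":0},{"dx":13,"dy":-3.3,"dz":0,"ax":0,"ay":0,"az":0},{"dx":0,"dy":0,"dz":0,"ax":0,"ay":0,"az":0},{"dx":0,"dy":0,"dz":0,"ax":0,"ay":0,"az":0}]'; python3 snap.py wrist w4;python3 g.py 482 290 230 -5.6
```

```text
time: 21.57
tool_pos: [0.4812, 0.1808, 0.3819]
tcp_rot: [-2.324, -2.112, 0.005]
wrist_force: [-0.8, -1.5, -4.7]
width: 0.418
grip_force: 60.7
t 21.62 grasp pt [481.1 179.9 227.2] q [ 0.31 -0.03  1.97 -0.    1.2   0.41] w 0.422 F 60.7
turn [-0.1  0.1  0.1] shift after turn [109.4 -10.3  -2.5] n 3
```

View pics/w4.png

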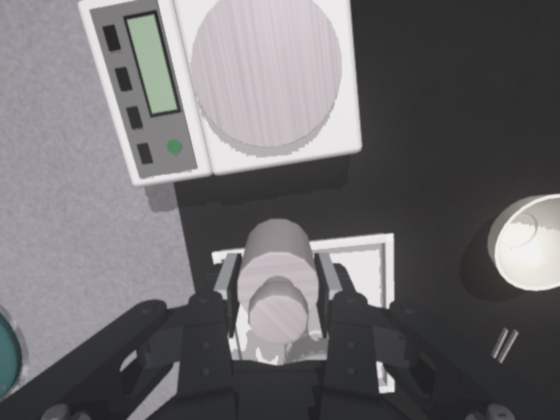

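The wrist view shows the pan, roughly centred at (267,68) with its edge slightly cut off, and the weight upright in the fingers at (277,270). I'll back-project the pan's edge and fit circles.

```bash
python3 - <<'E'
from h import *
from scipy.optimize import least_squares
d=pickle.load(open("c0.pkl","rb")); W=pickle.load(open("w4.pkl","rb"))
def edge(c,ctr,r0,r1,s=None,n=72,skip=None):
    g=cv2.GaussianBlur(c["img"],(3,3),0).astype(float).sum(2); P=[]
    for a in np.linspace(0,2*np.pi,n,endpoint=False):
        rr=np.arange(r0,r1,.5); u=ctr[0]+rr*np.cos(a); v=ctr[1]+rr*np.sin(a)
        if u.min()<1 or v.min()<1 or u.max()>558 or v.max()>418: continue
        L=cv2.remap(g.astype("f4"),u.astype("f4")[None],v.astype("f4")[None],1)[0]; D=np.gradient(L); i=np.argmax(np.abs(D)); P.append((u[i],v[i]))
    return np.array(P)
for n,c,s,ctr,r0,r1 in(("S",d["scene"],None,(411.5,187.5),22,38),("T",d["top"],None,(123.5,227.5),24,36),("W",W,W["s"],(267,70),62,86)):
    P=edge(c,ctr,r0,r1,s)
    for z in(.055,.062):
        Q=np.array([plane(c,p,z,s)[:2]*1e3 for p in P])
        r=least_squares(lambda t:np.hypot(*(Q-t[:2]).T)-t[2],[480,290,65],loss="soft_l1",f_scale=1.).x; e=np.abs(np.hypot(*(Q-r[:2]).T)-r[2]); print(n,z,r.round(1),len(P),np.median(e).round(2))
E
```

```text
S 0.055 [475.4 292.5  76.6] 72 5.54
S 0.062 [480.  289.4  75.9] 72 5.49
T 0.055 [480.5 288.2  70.7] 72 1.44
T 0.062 [479.5 285.9  70.1] 72 1.43
W 0.055 [479.5 287.9  68.4] 57 1.15
W 0.062 [479.7 287.1  66.8] 57 1.12
```

```bash
python3 -m jog '[{"dx":10,"dy":-1,"dz":0,"ax":0,"ay":0,"az":0},{"dx":24,"dy":-3,"dz":0,"ax":0,"ay":0,"az":0},{"dx":28,"dy":-3,"dz":0,"ax":0,"ay":0,"az":0},{"dx":26,"dy":-3,"dz":0,"ax":0,"ay":0,"az":0},{"dx":14,"dy":-1.5,"dz":0,"ax":0,"ay":0,"az":0},{"dx":4.5,"dy":-0.5,"dz":0,"ax":0,"ay":0,"az":0},{"dx":0,"dy":0,"dz":10,"ax":0,"ay":0,"az":0},{"dx":0,"dy":0,"dz":20,"ax":0,"ay":0,"az":0},{"dx":0,"dy":0,"dz":25,"ax":0,"ay":0,"az":0},{"dx":0,"dy":0,"dz":25,"ax":0,"ay":0,"az":0},{"dx":0,"dy":0,"dz":20,"ax":0,"ay":0,"az":0},{"dx":0,"dy":0,"dz":10,"ax":0,"ay":0,"az":0},{"dx":0,"dy":0,"dz":4,"ax":0,"ay":0,"az":0},{"dx":0,"dy":0,"dz":0,"ax":0,"ay":0,"az":0},{"dx":0,"dy":0,"dz":0,"ax":0,"ay":0,"az":0},{"dx":0,"dy":0,"dz":0,"ax":0,"ay":0,"az":0}]'; python3 g.py 480 287 105 -5.6
```

```text
time: 22.95
tool_pos: [0.4817, 0.2875, 0.2715]
tcp_rot: [2.327, 2.11, 0.005]
wrist_force: [0.5, 0.8, -4.1]
width: 0.423
grip_force: 60.7
t 22.95 grasp pt [482.1 287.7 116.5] q [ 0.49  0.17  1.98 -0.    0.99  0.59] w 0.423 F 60.7
turn [ 0.2 -0.1 -0. ] shift after turn [-0.6 -1.6 11.8] n 1
```

```bash
python3 -m jog '[{"dx":0,"dy":-1.5,"dz":4,"ax":0,"ay":0,"az":0},{"dx":0,"dy":0,"dz":2,"ax":0,"ay":0,"az":0},{"dx":0,"dy":0,"dz":1.5,"ax":0,"ay":0,"az":0},{"dx":0,"dy":0,"dz":1,"ax":0,"ay":0,"az":0},{"dx":0,"dy":0,"dz":1,"ax":0,"ay":0,"az":0},{"dx":0,"dy":0,"dz":0.5,"ax":0,"ay":0,"az":0},{"dx":0,"dy":0,"dz":0,"ax":0,"ay":0,"az":0},{"dx":0,"dy":0,"dz":0,"ax":0,"ay":0,"az":0}]'; python3 g.py 480 287 105 -5.6
```

```text
time: 23.62
tool_pos: [0.4792, 0.2875, 0.26]
tcp_rot: [-2.327, -2.111, 0.0]
wrist_force: [-2.1, -0.6, -2.5]
width: 0.424
grip_force: 61.3
t 23.62 grasp pt [479.2 287.5 105. ] q [0.5  0.18 1.99 0.   0.97 0.59] w 0.424 F 61.3
turn [-0. -0.  0.] shift after turn [-0.4  0.8  0.3] n 1
```

```bash
python3 -m jog '[{"dx":0,"dy":0,"dz":0.4,"ax":0,"ay":0,"az":0},{"dx":0,"dy":0,"dz":0.4,"ax":0,"ay":0,"az":0},{"dx":0,"dy":0,"dz":0,"ax":0,"ay":0,"az":0},{"dx":0,"dy":0,"dz":0,"ax":0,"ay":0,"az":0}]'; python3 g.py 480 287 105 -5.6
```

```text
time: 23.95
tool_pos: [0.4793, 0.2875, 0.26]
tcp_rot: [-2.327, -2.111, -0.0]
wrist_force: [-3.4, -1.8, 5.5]
width: 0.417
grip_force: 61.6
t 23.95 grasp pt [479.3 287.5 105. ] q [0.5  0.18 1.99 0.   0.97 0.59] w 0.417 F 61.6
turn [-0. -0.  0.] shift after turn [-0.4  0.8  0.3] n 1
```

It is seated on the pan. I'll release and rise.

```bash
python3 -m jog '[{"dx":0,"dy":0,"dz":0,"ax":0,"ay":0,"az":0},{"dx":0,"dy":0,"dz":0,"ax":0,"ay":0,"az":0},{"dx":0,"dy":0,"dz":0,"ax":0,"ay":0,"az":0},{"dx":0,"dy":0,"dz":0,"ax":0,"ay":0,"az":0},{"dx":0,"dy":0,"dz":0,"ax":0,"ay":0,"az":0},{"dx":0,"dy":0,"dz":0,"ax":0,"ay":0,"az":0},{"dx":0,"dy":0,"dz":0,"ax":0,"ay":0,"az":0},{"dx":0,"dy":0,"dz":-10,"ax":0,"ay":0,"az":0},{"dx":0,"dy":0,"dz":-25,"ax":0,"ay":0,"az":0},{"dx":0,"dy":0,"dz":-30,"ax":0,"ay":0,"az":0},{"dx":0,"dy":0,"dz":-30,"ax":0,"ay":0,"az":0},{"dx":0,"dy":0,"dz":-15,"ax":0,"ay":0,"az":0},{"dx":0,"dy":0,"dz":0,"ax":0,"ay":0,"az":0},{"dx":0,"dy":0,"dz":0,"ax":0,"ay":0,"az":0}]' 0.9; python3 g.py 505.1 -57.4 215 -5
```

```text
time: 25.12
tool_pos: [0.4796, 0.2876, 0.3708]
tcp_rot: [2.326, 2.11, 0.005]
wrist_force: [-0.9, 0.5, -0.5]
width: 0.9
grip_force: 0.0
t 25.12 grasp pt [480.1 287.9 215.8] q [ 0.5   0.07  1.89 -0.    1.18  0.59] w 0.9 F 0.0
turn [ 0.2 -0.1 -0.6] shift after turn [-341.5   55.5    1.1] n 9
```

```bash
python3 -m jog '[{"dx":0,"dy":0,"dz":0,"ax":0,"ay":0,"az":-0.6},{"dx":-12,"dy":2,"dz":0,"ax":0,"ay":0,"az":0},{"dx":-25,"dy":4,"dz":0,"ax":0,"ay":0,"az":0},{"dx":-30,"dy":5,"dz":0,"ax":0,"ay":0,"az":0},{"dx":-30,"dy":5,"dz":0,"ax":0,"ay":0,"az":0},{"dx":-30,"dy":5,"dz":0,"ax":0,"ay":0,"az":0},{"dx":-30,"dy":5,"dz":0,"ax":0,"ay":0,"az":0},{"dx":-30,"dy":5,"dz":0,"ax":0,"ay":0,"az":0},{"dx":-30,"dy":5,"dz":0,"ax":0,"ay":0,"az":0},{"dx":-30,"dy":5,"dz":0,"ax":0,"ay":0,"az":0},{"dx":-30,"dy":5,"dz":0,"ax":0,"ay":0,"az":0},{"dx":-30,"dy":5,"dz":0,"ax":0,"ay":0,"az":0},{"dx":-22,"dy":3,"dz":0,"ax":0,"ay":0,"az":0},{"dx":-12.5,"dy":1.5,"dz":0,"ax":0,"ay":0,"az":0},{"dx":0,"dy":0,"dz":0,"ax":0,"ay":0,"az":0},{"dx":0,"dy":0,"dz":0,"ax":0,"ay":0,"az":0}]' 1; python3 g.py 505.1 -57.4 120.9 -5; python3 snap.py scene s4;  python3 snap.py top t4; python3 - <<'E'
import cv2,numpy as np
a=cv2.imread("pics/s4.png")[110:270,60:480]; b=cv2.imread("pics/t4.png")[160:310,60:480]
cv2.imwrite("pics/v4.png",cv2.resize(np.vstack([a,b]),None,fx=1.85,fy=1.85,interpolation=2))
E
```

```text
time: 26.45
tool_pos: [0.5043, -0.058, 0.3678]
tcp_rot: [-2.316, -2.119, 0.002]
wrist_force: [-0.8, -0.1, 0.3]
width: 0.998
grip_force: 0.0
t 26.45 grasp pt [504.  -57.9 212.8] q [-0.16 -0.03  2.    0.    1.17 -0.08] w 0.998 F 0.0
turn [-0.1 -0.  -0.1] shift after turn [ 0.7  0.7 92.2] n 3
```

View pics/v4.png

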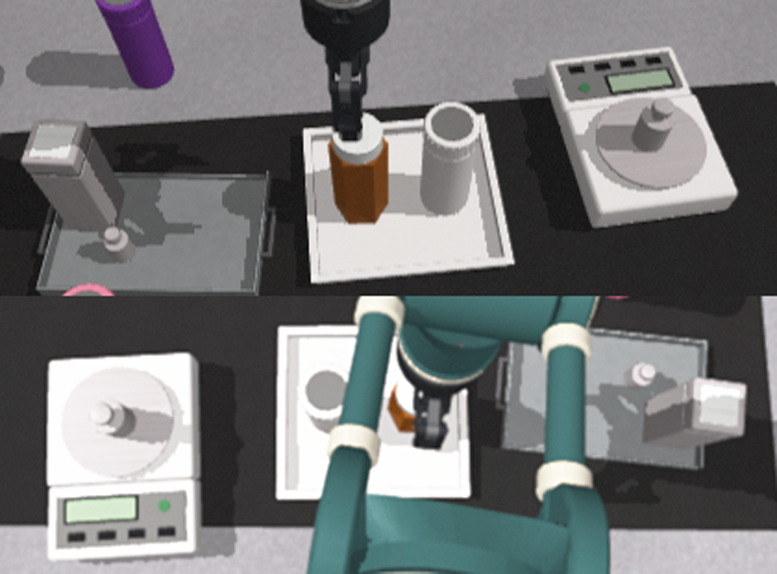

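The weight stands upright in the middle of the pan: its base at (653,142) in the upper crop sits on the pan centre at about (651,145). Both jars stand upright in the tray. Next I'll regrasp the hex.

```bash
python3 -m jog '[{"dx":0.6,"dy":0.6,"dz":10,"ax":0,"ay":0,"az":0},{"dx":0,"dy":0,"dz":20,"ax":0,"ay":0,"az":0},{"dx":0,"dy":0,"dz":22,"ax":0,"ay":0,"az":0},{"dx":0,"dy":0,"dz":20,"ax":0,"ay":0,"az":0},{"dx":0,"dy":0,"dz":13,"ax":0,"ay":0,"az":0},{"dx":0,"dy":0,"dz":6,"ax":0,"ay":0,"az":0},{"dx":0,"dy":0,"dz":0,"ax":0,"ay":0,"az":0},{"dx":0,"dy":0,"dz":0,"ax":0,"ay":0,"az":0}]'; python3 g.py 505.1 -57.4 120.9 -5; python3 -m jog '[{"dx":0,"dy":0,"dz":0,"ax":0,"ay":0,"az":0},{"dx":0,"dy":0,"dz":0,"ax":0,"ay":0,"az":0},{"dx":0,"dy":0,"dz":0,"ax":0,"ay":0,"az":0},{"dx":0,"dy":0,"dz":0,"ax":0,"ay":0,"az":0},{"dx":0,"dy":0,"dz":0,"ax":0,"ay":0,"az":0},{"dx":0,"dy":0,"dz":0,"ax":0,"ay":0,"az":0},{"dx":0,"dy":0,"dz":0,"ax":0,"ay":0,"az":0},{"dx":0,"dy":0,"dz":0,"ax":0,"ay":0,"az":0},{"dx":0,"dy":0,"dz":0,"ax":0,"ay":0,"az":0}]' 0 50; python3 g.py 505.1 -57.4 120.9 -5; python3 -m jog '[{"dx":0,"dy":0,"dz":-6,"ax":0,"ay":0,"az":0},{"dx":0,"dy":0,"dz":-10,"ax":0,"ay":0,"az":0},{"dx":0,"dy":0,"dz":-14,"ax":0,"ay":0,"az":0},{"dx":0,"dy":0,"dz":-14,"ax":0,"ay":0,"az":0},{"dx":0,"dy":0,"dz":-14,"ax":0,"ay":0,"az":0},{"dx":0,"dy":0,"dz":-6,"ax":0,"ay":0,"az":0},{"dx":0,"dy":0,"dz":0,"ax":0,"ay":0,"az":0},{"dx":0,"dy":0,"dz":0,"ax":0,"ay":0,"az":0}]'; python3 g.py 500.8 -291.4 185 -5
```

```text
time: 27.22
tool_pos: [0.5056, -0.0564, 0.2777]
tcp_rot: [-2.314, -2.124, 0.0]
wrist_force: [0.6, -0.1, -0.5]
width: 0.998
grip_force: 0.0
t 27.22 grasp pt [505.5 -56.4 122.7] q [-0.16  0.07  2.08  0.    0.99 -0.07] w 0.998 F 0.0
turn [-0.  -0.   0.1] shift after turn [-1.  -0.4  2.1] n 1
time: 27.97
tool_pos: [0.5059, -0.0572, 0.2795]
tcp_rot: [2.315, 2.122, 0.002]
wrist_force: [-1.9, -0.5, 5.6]
width: 0.65
grip_force: 53.1
t 27.97 grasp pt [506.2 -57.2 124.5] q [-0.16  0.07  2.08  0.    0.99 -0.07] w 0.65 F 53.1
turn [ 0.1 -0.   0. ] shift after turn [-0.3 -0.8  3.9] n 1
time: 28.63
tool_pos: [0.5054, -0.0571, 0.3419]
tcp_rot: [2.316, 2.122, 0.0]
wrist_force: [-0.6, 0.1, -4.6]
width: 0.645
grip_force: 54.5
t 28.63 grasp pt [505.4 -57.1 186.9] q [-0.16 -0.    2.02 -0.    1.12 -0.07] w 0.645 F 54.5
turn [0. 0. 0.] shift after turn [-233.8   15.9    2.2] n 6
```

```bash
python3 -m jog '[{"dx":-8,"dy":0.5,"dz":0,"ax":0,"ay":0,"az":0},{"dx":-18,"dy":1.2,"dz":0,"ax":0,"ay":0,"az":0},{"dx":-25,"dy":1.8,"dz":0,"ax":0,"ay":0,"az":0},{"dx":-25,"dy":1.8,"dz":0,"ax":0,"ay":0,"az":0},{"dx":-25,"dy":1.8,"dz":0,"ax":0,"ay":0,"az":0},{"dx":-25,"dy":1.8,"dz":0,"ax":0,"ay":0,"az":0},{"dx":-25,"dy":1.8,"dz":0,"ax":0,"ay":0,"az":0},{"dx":-25,"dy":1.8,"dz":0,"ax":0,"ay":0,"az":0},{"dx":-25,"dy":1.8,"dz":0,"ax":0,"ay":0,"az":0},{"dx":-20,"dy":1.2,"dz":0,"ax":0,"ay":0,"az":0},{"dx":-12.8,"dy":0.4,"dz":0,"ax":0,"ay":0,"az":0},{"dx":0,"dy":0,"dz":6,"ax":0,"ay":0,"az":0},{"dx":0,"dy":0,"dz":12,"ax":0,"ay":0,"az":0},{"dx":0,"dy":0,"dz":15,"ax":0,"ay":0,"az":0},{"dx":0,"dy":0,"dz":13,"ax":0,"ay":0,"az":0},{"dx":0,"dy":0,"dz":8,"ax":0,"ay":0,"az":0},{"dx":0,"dy":0,"dz":3,"ax":0,"ay":0,"az":0},{"dx":0,"dy":0,"dz":0,"ax":0,"ay":0,"az":0},{"dx":0,"dy":0,"dz":0,"ax":0,"ay":0,"az":0}]'; python3 g.py 500.8 -291.4 123.9 -5
```

```text
time: 30.22
tool_pos: [0.5012, -0.291, 0.2849]
tcp_rot: [-2.315, -2.123, -0.0]
wrist_force: [0.8, -0.5, -5.0]
width: 0.648
grip_force: 54.3
t 30.22 grasp pt [ 501.2 -291.   129.9] q [-0.57  0.19  1.93  0.    1.02 -0.48] w 0.648 F 54.3
turn [-0. -0.  0.] shift after turn [-0.4 -0.4  6.3] n 1
```

```bash
python3 -m jog '[{"dx":-0.3,"dy":-0.3,"dz":2,"ax":0,"ay":0,"az":0},{"dx":0,"dy":0,"dz":1.5,"ax":0,"ay":0,"az":0},{"dx":0,"dy":0,"dz":1,"ax":0,"ay":0,"az":0},{"dx":0,"dy":0,"dz":0.6,"ax":0,"ay":0,"az":0},{"dx":0,"dy":0,"dz":0.5,"ax":0,"ay":0,"az":0},{"dx":0,"dy":0,"dz":0.4,"ax":0,"ay":0,"az":0},{"dx":0,"dy":0,"dz":0,"ax":0,"ay":0,"az":0},{"dx":0,"dy":0,"dz":0,"ax":0,"ay":0,"az":0}]'; python3 g.py 500.8 -291.4 123.9 -5
```

```text
time: 30.88
tool_pos: [0.5008, -0.2918, 0.2796]
tcp_rot: [2.316, 2.122, -0.0]
wrist_force: [-2.7, 0.9, 0.3]
width: 0.648
grip_force: 55.0
t 30.88 grasp pt [ 500.8 -291.9  124.6] q [-0.57  0.19  1.93 -0.    1.01 -0.48] w 0.648 F 55.0
turn [0. 0. 0.] shift after turn [0.4 0.  1. ] n 1
```

```bash
python3 -m jog '[{"dx":0,"dy":0,"dz":0.4,"ax":0,"ay":0,"az":0},{"dx":0,"dy":0,"dz":0,"ax":0,"ay":0,"az":0},{"dx":0,"dy":0,"dz":0,"ax":0,"ay":0,"az":0}]'; python3 -m jog '[{"dx":0,"dy":0,"dz":0,"ax":0,"ay":0,"az":0},{"dx":0,"dy":0,"dz":0,"ax":0,"ay":0,"az":0},{"dx":0,"dy":0,"dz":0,"ax":0,"ay":0,"az":0},{"dx":0,"dy":0,"dz":0,"ax":0,"ay":0,"az":0},{"dx":0,"dy":0,"dz":0,"ax":0,"ay":0,"az":0},{"dx":0,"dy":0,"dz":0,"ax":0,"ay":0,"az":0},{"dx":0,"dy":0,"dz":0,"ax":0,"ay":0,"az":0},{"dx":0,"dy":0,"dz":-15,"ax":0,"ay":0,"az":0},{"dx":0,"dy":0,"dz":-25,"ax":0,"ay":0,"az":0},{"dx":0,"dy":0,"dz":-30,"ax":0,"ay":0,"az":0},{"dx":0,"dy":0,"dz":-20,"ax":0,"ay":0,"az":0},{"dx":0,"dy":0,"dz":-5,"ax":0,"ay":0,"az":0},{"dx":0,"dy":0,"dz":0,"ax":0,"ay":0,"az":0}]' 1; python3 g.py 504.5 44.5 215 -5.6
```

```text
time: 31.13
tool_pos: [0.5008, -0.2919, 0.2796]
tcp_rot: [2.315, 2.122, -0.0]
wrist_force: [-4.1, 1.0, 5.3]
width: 0.646
grip_force: 55.6
time: 32.22
tool_pos: [0.5014, -0.2921, 0.3759]
tcp_rot: [2.313, 2.12, 0.002]
wrist_force: [-0.3, 0.1, 0.0]
width: 1.002
grip_force: 0.0
t 32.22 grasp pt [ 502.  -292.5  220.9] q [-0.57  0.1   1.85  0.    1.19 -0.48] w 1.002 F 0.0
turn [0.2 0.1 0.6] shift after turn [335.3 -29.7   6.2] n 9
```

```bash
python3 -m jog '[{"dx":0,"dy":0,"dz":0,"ax":0,"ay":0,"az":0.6},{"dx":12,"dy":-1,"dz":0,"ax":0,"ay":0,"az":0},{"dx":25,"dy":-2,"dz":0,"ax":0,"ay":0,"az":0},{"dx":30,"dy":-3,"dz":0,"ax":0,"ay":0,"az":0},{"dx":30,"dy":-3,"dz":0,"ax":0,"ay":0,"az":0},{"dx":30,"dy":-3,"dz":0,"ax":0,"ay":0,"az":0},{"dx":30,"dy":-3,"dz":0,"ax":0,"ay":0,"az":0},{"dx":30,"dy":-3,"dz":0,"ax":0,"ay":0,"az":0},{"dx":30,"dy":-3,"dz":0,"ax":0,"ay":0,"az":0},{"dx":30,"dy":-3,"dz":0,"ax":0,"ay":0,"az":0},{"dx":30,"dy":-2,"dz":0,"ax":0,"ay":0,"az":0},{"dx":28,"dy":-2,"dz":0,"ax":0,"ay":0,"az":0},{"dx":20,"dy":-1,"dz":0,"ax":0,"ay":0,"az":0},{"dx":10.3,"dy":-0.7,"dz":6,"ax":0,"ay":0,"az":0},{"dx":0,"dy":0,"dz":20,"ax":0,"ay":0,"az":0},{"dx":0,"dy":0,"dz":20,"ax":0,"ay":0,"az":0},{"dx":0,"dy":0,"dz":18,"ax":0,"ay":0,"az":0},{"dx":0,"dy":0,"dz":8,"ax":0,"ay":0,"az":0},{"dx":0,"dy":0,"dz":0,"ax":0,"ay":0,"az":0},{"dx":0,"dy":0,"dz":0,"ax":0,"ay":0,"az":0}]'; python3 g.py 504.5 44.5 141.5 -5.6
```

```text
time: 33.88
tool_pos: [0.5033, 0.0448, 0.3004]
tcp_rot: [-2.326, -2.109, 0.003]
wrist_force: [1.2, 0.9, 0.3]
width: 0.999
grip_force: 0.0
t 33.88 grasp pt [502.9  44.8 145.4] q [ 0.04  0.04  2.07 -0.    1.04  0.14] w 0.999 F 0.0
turn [-0.1  0.  -0. ] shift after turn [-0.2  1.3  4.2] n 1
```

```bash
python3 -m jog '[{"dx":0,"dy":1,"dz":4.5,"ax":0,"ay":0,"az":0},{"dx":0,"dy":0,"dz":0,"ax":0,"ay":0,"az":0},{"dx":0,"dy":0,"dz":0,"ax":0,"ay":0,"az":0}]'; python3 g.py 504.5 44.5 141.5 -5.6; python3 -m jog '[{"dx":0,"dy":0,"dz":0,"ax":0,"ay":0,"az":0},{"dx":0,"dy":0,"dz":0,"ax":0,"ay":0,"az":0},{"dx":0,"dy":0,"dz":0,"ax":0,"ay":0,"az":0},{"dx":0,"dy":0,"dz":0,"ax":0,"ay":0,"az":0},{"dx":0,"dy":0,"dz":0,"ax":0,"ay":0,"az":0},{"dx":0,"dy":0,"dz":0,"ax":0,"ay":0,"az":0},{"dx":0,"dy":0,"dz":0,"ax":0,"ay":0,"az":0},{"dx":0,"dy":0,"dz":0,"ax":0,"ay":0,"az":0},{"dx":0,"dy":0,"dz":0,"ax":0,"ay":0,"az":0}]' 0 50; python3 g.py 504.5 44.5 141.5 -5.6; python3 -m jog '[{"dx":0,"dy":0,"dz":-6,"ax":0,"ay":0,"az":0},{"dx":0,"dy":0,"dz":-10,"ax":0,"ay":0,"az":0},{"dx":0,"dy":0,"dz":-14,"ax":0,"ay":0,"az":0},{"dx":0,"dy":0,"dz":-14,"ax":0,"ay":0,"az":0},{"dx":0,"dy":0,"dz":-14,"ax":0,"ay":0,"az":0},{"dx":0,"dy":0,"dz":-6,"ax":0,"ay":0,"az":0},{"dx":0,"dy":0,"dz":0,"ax":0,"ay":0,"az":0},{"dx":0,"dy":0,"dz":0,"ax":0,"ay":0,"az":0}]'; python3 g.py 508.3 -215 205 -5.6
```

```text
time: 34.13
tool_pos: [0.5052, 0.0447, 0.2977]
tcp_rot: [2.327, 2.11, 0.002]
wrist_force: [-0.4, 0.4, 0.1]
width: 1.0
grip_force: 0.0
t 34.13 grasp pt [505.4  44.7 142.7] q [ 0.04  0.04  2.07 -0.    1.03  0.14] w 1.0 F 0.0
turn [ 0.1 -0.  -0. ] shift after turn [-0.3 -0.7  1.5] n 1
time: 34.88
tool_pos: [0.505, 0.0449, 0.2981]
tcp_rot: [2.327, 2.11, 0.001]
wrist_force: [-2.8, -0.1, 4.7]
width: 0.684
grip_force: 53.5
t 34.88 grasp pt [505.1  44.9 143.1] q [0.04 0.04 2.07 0.   1.03 0.14] w 0.684 F 53.5
turn [ 0. -0.  0.] shift after turn [-0.5 -0.4  1.9] n 1
time: 35.55
tool_pos: [0.5047, 0.0449, 0.3611]
tcp_rot: [2.327, 2.11, 0.001]
wrist_force: [-0.3, -0.5, -3.4]
width: 0.683
grip_force: 54.5
t 35.55 grasp pt [504.8  44.9 206.1] q [ 0.04 -0.02  2.01 -0.    1.16  0.14] w 0.683 F 54.5
turn [ 0. -0.  0.] shift after turn [-258.3   28.9    1.4] n 7
```

```bash
python3 -m jog '[{"dx":-8,"dy":1,"dz":0,"ax":0,"ay":0,"az":0},{"dx":-18,"dy":2,"dz":0,"ax":0,"ay":0,"az":0},{"dx":-25,"dy":2.8,"dz":0,"ax":0,"ay":0,"az":0},{"dx":-25,"dy":2.8,"dz":0,"ax":0,"ay":0,"az":0},{"dx":-25,"dy":2.8,"dz":0,"ax":0,"ay":0,"az":0},{"dx":-25,"dy":2.8,"dz":0,"ax":0,"ay":0,"az":0},{"dx":-25,"dy":2.8,"dz":0,"ax":0,"ay":0,"az":0},{"dx":-25,"dy":2.8,"dz":0,"ax":0,"ay":0,"az":0},{"dx":-25,"dy":2.8,"dz":0,"ax":0,"ay":0,"az":0},{"dx":-25,"dy":2.8,"dz":0,"ax":0,"ay":0,"az":0},{"dx":-20,"dy":2.2,"dz":0,"ax":0,"ay":0,"az":0},{"dx":-12.1,"dy":1.3,"dz":0,"ax":0,"ay":0,"az":0},{"dx":0,"dy":0,"dz":6,"ax":0,"ay":0,"az":0},{"dx":0,"dy":0,"dz":12,"ax":0,"ay":0,"az":0},{"dx":0,"dy":0,"dz":15,"ax":0,"ay":0,"az":0},{"dx":0,"dy":0,"dz":13,"ax":0,"ay":0,"az":0},{"dx":0,"dy":0,"dz":8,"ax":0,"ay":0,"az":0},{"dx":0,"dy":0,"dz":3,"ax":0,"ay":0,"az":0},{"dx":0,"dy":0,"dz":0,"ax":0,"ay":0,"az":0},{"dx":0,"dy":0,"dz":0,"ax":0,"ay":0,"az":0}]'; python3 g.py 508.3 -214.8 143 -5.6
```

```text
time: 37.22
tool_pos: [0.5086, -0.2144, 0.304]
tcp_rot: [-2.326, -2.111, -0.0]
wrist_force: [-0.1, -0.0, -4.1]
width: 0.685
grip_force: 54.5
t 37.22 grasp pt [ 508.6 -214.4  149. ] q [-0.44  0.12  1.97  0.    1.05 -0.35] w 0.685 F 54.5
turn [-0.  -0.   0.1] shift after turn [-0.4 -0.3  6.3] n 1
```

```bash
python3 -m jog '[{"dx":-0.3,"dy":-0.2,"dz":2,"ax":0,"ay":0,"az":0},{"dx":0,"dy":0,"dz":1.5,"ax":0,"ay":0,"az":0},{"dx":0,"dy":0,"dz":1,"ax":0,"ay":0,"az":0},{"dx":0,"dy":0,"dz":0.7,"ax":0,"ay":0,"az":0},{"dx":0,"dy":0,"dz":0.5,"ax":0,"ay":0,"az":0},{"dx":0,"dy":0,"dz":0.5,"ax":0,"ay":0,"az":0},{"dx":0,"dy":0,"dz":0,"ax":0,"ay":0,"az":0},{"dx":0,"dy":0,"dz":0,"ax":0,"ay":0,"az":0}]'; python3 g.py 508.3 -214.8 143 -5.6
```

```text
time: 37.88
tool_pos: [0.5082, -0.2152, 0.2982]
tcp_rot: [2.327, 2.11, 0.0]
wrist_force: [-0.6, -0.2, -0.3]
width: 0.686
grip_force: 54.7
t 37.88 grasp pt [ 508.3 -215.3  143.2] q [-0.45  0.12  1.98 -0.    1.04 -0.35] w 0.686 F 54.7
turn [0. 0. 0.] shift after turn [0.4 0.  0.5] n 1
```

Contact is just starting. I'll press a touch more, release, rise and move back out of view.

```bash
python3 -m jog '[{"dx":0,"dy":0,"dz":0.5,"ax":0,"ay":0,"az":0},{"dx":0,"dy":0,"dz":0,"ax":0,"ay":0,"az":0},{"dx":0,"dy":0,"dz":0,"ax":0,"ay":0,"az":0}]'; python3 -m jog '[{"dx":0,"dy":0,"dz":0,"ax":0,"ay":0,"az":0},{"dx":0,"dy":0,"dz":0,"ax":0,"ay":0,"az":0},{"dx":0,"dy":0,"dz":0,"ax":0,"ay":0,"az":0},{"dx":0,"dy":0,"dz":0,"ax":0,"ay":0,"az":0},{"dx":0,"dy":0,"dz":0,"ax":0,"ay":0,"az":0},{"dx":0,"dy":0,"dz":0,"ax":0,"ay":0,"az":0},{"dx":0,"dy":0,"dz":0,"ax":0,"ay":0,"az":0},{"dx":0,"dy":0,"dz":-15,"ax":0,"ay":0,"az":0},{"dx":0,"dy":0,"dz":-25,"ax":0,"ay":0,"az":0},{"dx":0,"dy":0,"dz":-30,"ax":0,"ay":0,"az":0},{"dx":0,"dy":0,"dz":-30,"ax":0,"ay":0,"az":0},{"dx":0,"dy":0,"dz":-5,"ax":0,"ay":0,"az":0},{"dx":20,"dy":-2,"dz":0,"ax":0,"ay":0,"az":0},{"dx":0,"dy":0,"dz":0,"ax":0,"ay":0,"az":0},{"dx":0,"dy":0,"dz":0,"ax":0,"ay":0,"az":0}]' 1; python3 snap.py wrist w5; python3 -m jog '[{"dx":20,"dy":-3,"dz":0,"ax":0,"ay":0,"az":0},{"dx":30,"dy":-4,"dz":0,"ax":0,"ay":0,"az":0},{"dx":30,"dy":-4,"dz":0,"ax":0,"ay":0,"az":0},{"dx":30,"dy":-4,"dz":0,"ax":0,"ay":0,"az":0},{"dx":30,"dy":-4,"dz":0,"ax":0,"ay":0,"az":0},{"dx":30,"dy":-4,"dz":0,"ax":0,"ay":0,"az":0},{"dx":30,"dy":-4,"dz":0,"ax":0,"ay":0,"az":0},{"dx":30,"dy":-4,"dz":0,"ax":0,"ay":0,"az":0},{"dx":30,"dy":-4,"dz":0,"ax":0,"ay":0,"az":0},{"dx":20,"dy":-2,"dz":0,"ax":0,"ay":0,"az":0},{"dx":0,"dy":0,"dz":0,"ax":0,"ay":0,"az":0},{"dx":0,"dy":0,"dz":0,"ax":0,"ay":0,"az":0}]'; python3 snap.py scene s5; python3 snap.py top t5
python3 - <<'E'
from h import *
d=pickle.load(open("c0.pkl","rb"))
A,B=d["scene"]["img"],pickle.load(open("s5.pkl","rb"))["img"]
C,D=d["top"]["img"],pickle.load(open("t5.pkl","rb"))["img"]
# shift of jar patches, before -> after
for n,X,Y,(x,y,w,h) in(("round S",A,B,(158,177,32,20)),("hex S",A,B,(117,177,31,20)),("round T",C,D,(353,194,32,33)),("hex T",C,D,(392,199,30,31)),("square S",A,B,(72,175,38,30)),("small S",A,B,(115,231,16,18))):
    g=lambda I:cv2.resize(cv2.cvtColor(I,6+1),None,fx=4,fy=4,interpolation=2)
    t=g(X[y:y+h,x:x+w]); p=8; r=cv2.matchTemplate(g(Y[y-p:y+h+p,x-p:x+w+p]),t,5); _,v,_,l=cv2.minMaxLoc(r); print(n,"shift px",(l[0]/4-p,l[1]/4-p),round(v,3))
cr=lambda I:cv2.resize(I[165:285,65:225,::-1],None,fx=2.5,fy=2.5,interpolation=2)
cv2.imwrite("pics/v5.png",np.vstack([np.hstack([cr(A),cr(B)]),cv2.resize(D[150:310,60:480,::-1],(800,300))]))
E
```

```text
time: 38.13
tool_pos: [0.5083, -0.2153, 0.2982]
tcp_rot: [2.327, 2.11, 0.0]
wrist_force: [-3.1, 0.1, 5.5]
width: 0.682
grip_force: 55.3
time: 39.38
tool_pos: [0.508, -0.1945, 0.402]
tcp_rot: [-2.326, -2.112, 0.0]
wrist_force: [-0.2, -0.5, -0.6]
width: 0.996
grip_force: 0.0
time: 40.43
tool_pos: [0.4985, 0.0877, 0.4015]
tcp_rot: [-2.324, -2.113, 0.002]
wrist_force: [-0.2, -1.1, -0.1]
width: 0.997
grip_force: 0.0
round S shift px (0.0, -0.75) 0.929
hex S shift px (0.0, -0.25) 0.975
round T shift px (0.25, 1.0) 0.899
hex T shift px (0.25, 0.25) 0.975
square S shift px (-0.25, 0.75) 0.924
small S shift px (0.0, 0.0) 0.998
```

View pics/v5.png

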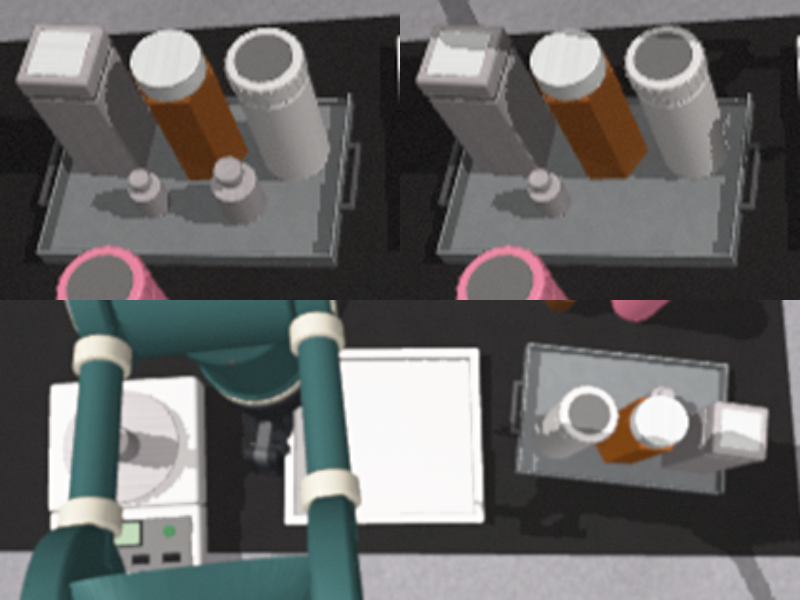

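The before and after crops match: both jars are upright in their places, the small weight is unmoved, and the weight stands on the pan. As a last check I'll compare the wrist view with the initial one.

```bash
python3 - <<'E'
from h import *
for f_,box in(("w1",(242,214,66,60)),("w5",(242,214,66,60))):
    W=pickle.load(open(f_+".pkl","rb")); h=cv2.cvtColor(W["img"],cv2.COLOR_RGB2HSV); s=W["s"]
    x,y,w,hh=box; k=max(cv2.findContours((h[y:y+hh,x:x+w,2]<150).astype("uint8"),0,1)[0],key=cv2.contourArea); e=cv2.fitEllipse(k); p=np.array(e[0])+[x,y]
    m=((h[...,1]>120)&(h[...,0]<20)).astype("uint8"); m[:,:235]=0; m[:,330:]=0; k=max(cv2.findContours(m,0,1)[0],key=cv2.contourArea); r=cv2.boundingRect(k)
    print(f_,p.round(1),np.round(e[1],1),(plane(W,p,.154,s)*1e3).round(1),"hex side mid at z.1",[(plane(W,q,.1,s)*1e3).round(1)[:2].tolist() for q in((r[0],300),(r[0]+r[2],300))])
E
```

```text
w1 [275.4 243.3] [51.8 56.2] [ 507.7 -214.3  154. ] hex side mid at z.1 [[468.0, -295.9], [530.6, -302.0]]
w5 [277.5 244.9] [52.1 56.8] [ 505.8 -214.5  154. ] hex side mid at z.1 [[467.2, -294.6], [530.3, -300.7]]
```

```bash
python3 -c "
from workcell import bot
print(bot.finish_job())"
```

```text
the job is handed in; nothing more can be done
None
```

I handed the job in at about 40 s of the 133 s limit: the large check weight stands upright in the middle of the scale's pan, and both jars are back upright in the rack, the hex jar within about 1 mm and the round jar within about 2 mm of where they stood; the small weight did not move, and I never went near the bowl or tweezers.

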